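Rake the wide sleeves out of the deep rack and tray them

TASK

With the hooked rake, drag every wide sleeve out of the deep rack and down over the step onto the metal ledge in front, so that all of them stand upright there; only the rake may reach into the lanes, and the narrow sleeve stays in its lane. Then lay the rake back on its rubber mat, standing on its foot and hook, and after that set all the wide sleeves upright on the floor of the grey tray by hand. Leave the other things on the bench where they are.

Things in the scene. Friction and masses are not known exactly. Their poses are not given: they have to be found in the camera images.
- rack: Fixed plywood rack, 288 mm wide: four deep lanes side by side under a clear roof. Origin: middle of its mouth, at table height; x runs into the lanes, y across, z up. Mouth plane x = 0, back wall x = 160 mm, lane centres y = -105, -35, 35, 105 mm, lanes 62 mm wide between 8 mm walls. Lane floor at z = 10 mm, roof underside 104 mm, roof top 108 mm. At most one sleeve to a lane.
- ledge (a point): Centre of the top of the flat metal ledge fixed in front of the rack's mouth; axes as the rack's. It is 120 mm (x, out from the mouth) by 288 mm (y); its top is 7 mm above the table, so there is a 3 mm step down from the lane floors at the mouth; a sleeve dragged over it quickly tips over.
- mat: Fixed black rubber mat on which the rake stands, 260 mm (x) by 80 mm (y), 4 mm thick; origin at the centre of its underside, on the table.
- tray: Loose shallow grey tray, 250 mm (x) by 110 mm (y), 12 mm high, walls and floor 4 mm thick (inside 242 by 102 mm), 0.5 kg; origin at the centre of its underside.
- rake_grip (a point): The rake, 160 g: upright wooden handle, steel bar, hook; stands by itself on its foot and hook. This is the point to grip, 65 mm above the foot's underside; x along the bar toward the hook, y across, z up. The handle is 32 (x) by 14 mm (y) and reaches 23 mm above this point; foot 46x46x8 mm. The 6 mm bar leaves the handle in +x, its axis 29 mm below this point.
- rake_tip (a point): The lower end of the rake's hook, 180 mm in x from the handle's middle, level with the underside of the foot; axes as for rake_grip. The hook is a 6 mm round finger straight down from the bar's end; 33 mm of it is free below the bar, and can go down into a sleeve's bore and drag it.
- wide_1_center (a point): One of up to three wide sleeves (plain white plastic tube, 38 mm outside, 28 mm bore, 34 mm tall, 45 g, open at both ends), stands upright deep in one lane of the rack, within 8 mm of its centre line; the point is its centre, half-way up, z along its axis. Absent in some runs.
- wide_2_center (a point): One of up to three wide sleeves (plain white plastic tube, 38 mm outside, 28 mm bore, 34 mm tall, 45 g, open at both ends), stands upright deep in one lane of the rack, within 8 mm of its centre line; the point is its centre, half-way up, z along its axis. Absent in some runs.
- wide_3_center (a point): One of up to three wide sleeves (plain white plastic tube, 38 mm outside, 28 mm bore, 34 mm tall, 45 g, open at both ends), stands upright deep in one lane of the rack, within 8 mm of its centre line; the point is its centre, half-way up, z along its axis. Absent in some runs.
- narrow_1_center (a point): Narrow sleeve standing in a lane of the rack, to be left in it: 30 mm outside, 20 mm bore, 34 mm tall, otherwise like the wide ones; the point is its centre, half-way up.
- narrow_2_center (a point): Spare narrow sleeve standing on the table between the robot and the metal rail, to be left alone: 30 mm outside, 20 mm bore, 34 mm tall, otherwise like the wide ones; the point is its centre, half-way up.

How it is judged (in metres and radians):
On the way, in this order (a step that is already met when the one before it is completed fails the run):
1. every wide sleeve stands upright on the ledge, wholly out of its lane (x of wide_1_center in the frame of rack between -0.125 and -0.019 m and y of wide_1_center in the frame of rack between -0.145 and 0.145 m and z of each of wide_1_center, wide_2_center, wide_3_center in the frame of rack below 0.031 m and angle between the z axis of each of wide_1_center, wide_2_center, wide_3_center and the z axis of rack, either way round below 0.12 rad and x of wide_2_center in the frame of rack between -0.125 and -0.019 m and y of wide_2_center in the frame of rack between -0.145 and 0.145 m and x of wide_3_center in the frame of rack between -0.125 and -0.019 m and y of wide_3_center in the frame of rack between -0.145 and 0.145 m), for 0.2 s.
2. the rake is back on its mat, let go (x of rake_grip in the frame of mat between -0.135 and 0.135 m and y of rake_grip in the frame of mat between -0.04 and 0.04 m and x of rake_tip in the frame of mat between -0.135 and 0.135 m and y of rake_tip in the frame of mat between -0.04 and 0.04 m and angle between rake_grip's own z axis and vertical below 0.08 rad and z of rake_grip in the frame of mat below 0.075 m and contact force between the fingers and rake below 0.3 N and linear speed of rake below 0.03 m/s), for 0.2 s.
At the end, for the whole second after the job is handed in: Every wide sleeve stands upright (within 0.12 rad) on the floor of the tray; the rake stands upright on its mat, with the middle of its foot and its hook both over the mat; the narrow sleeve is still in its lane (x of rake_grip in the frame of mat between -0.135 and 0.135 m and y of rake_grip in the frame of mat between -0.04 and 0.04 m and x of rake_tip in the frame of mat between -0.135 and 0.135 m and y of rake_tip in the frame of mat between -0.04 and 0.04 m and angle between rake_grip's own z axis and vertical below 0.08 rad and z of rake_grip in the frame of mat below 0.075 m and x of wide_1_center in the frame of tray between -0.12 and 0.12 m and y of wide_1_center in the frame of tray between -0.05 and 0.05 m and z of wide_1_center in the frame of tray between 0.013 and 0.031 m and angle between the z axis of each of wide_1_center, wide_2_center, wide_3_center and the z axis of rack, either way round below 0.12 rad and x of wide_2_center in the frame of tray between -0.12 and 0.12 m and y of wide_2_center in the frame of tray between -0.05 and 0.05 m and z of wide_2_center in the frame of tray between 0.013 and 0.031 m and x of wide_3_center in the frame of tray between -0.12 and 0.12 m and y of wide_3_center in the frame of tray between -0.05 and 0.05 m and z of wide_3_center in the frame of tray between 0.013 and 0.031 m and x of narrow_1_center in the frame of rack above 0 m); the robot touches nothing.
It fails at once if a wide sleeve is touched by the gripper while it is still in the rack (only the rake goes in there) (x of wide_1_center in the frame of rack above 0.005 m and z of wide_1_center in the frame of rack below 0.1 m and y of wide_1_center in the frame of rack between -0.14 and 0.14 m and contact force between the fingers and wide_1 above 0.5 N).
It fails at once if a wide sleeve is touched by the gripper while it is still in the rack (only the rake goes in there) (x of wide_2_center in the frame of rack above 0.005 m and z of wide_2_center in the frame of rack below 0.1 m and y of wide_2_center in the frame of rack between -0.14 and 0.14 m and contact force between the fingers and wide_2 above 0.5 N).
It fails at once if a wide sleeve is touched by the gripper while it is still in the rack (only the rake goes in there) (x of wide_3_center in the frame of rack above 0.005 m and z of wide_3_center in the frame of rack below 0.1 m and y of wide_3_center in the frame of rack between -0.14 and 0.14 m and contact force between the fingers and wide_3 above 0.5 N).
It fails at once if the narrow sleeve comes out of the rack (x of narrow_1_center in the frame of rack below 0 m).
It fails at once if the spare narrow sleeve on the bench is pushed aside by more than 3 cm (distance of narrow_2_center from where it was at the start of the episode above 0.03 m).
Of wide_1, wide_2, wide_3 only 2 to 3 are there at a start; the rules pass over those that are not, and their reading is None.
At some moment in a run one of tray, wide_1, wide_2, wide_3 may be knocked a few centimetres aside while the robot is not near it.
It also fails if it takes over 210 s, if anything falls off the work surface, if the arm or the gripper's body presses on something with over 40 N, if the wrist force passes 120 N, or if a joint passes its speed limit or range.

ROBOT

A 6-joint arm with a two-finger parallel gripper is mounted at the origin on a cart in front of the work surface, level with it; the furniture and walls round the work are solid. World frame = base frame: x ahead of the robot, y to its left, z up, the work surface at z = 0. Lengths are in mm, angles in degrees, forces in N, time in s.
With the tool pointing down it reaches from about 300 to 850 mm from the base axis. Payload 4.2 kg.
Tool frame: the origin (TCP) lies midway between the tips of the shut fingers; the grasp point (between the pads) lies 19 mm behind it (env.hold_point_z is the z of the grasp point in the tool frame, in mm); z points along the fingers, y is the direction in which the jaws open and shut (so a half turn about z gives the same grasp; the last joint's range is limited). The gripper opens to 91 mm and grips with 3 to 60 N. Pads are 32 mm wide; open, the fingers measure 118 mm over their backs; the gripper's body (76 mm by 178 mm) begins 60 mm behind the grasp point.
Start: joints at [69.672, 18.312, 89.639, -0, 72.044, -1.146], TCP at [188.936, 543.09, 213.976] pointing down, gripper open.
Joint ranges: [-177.97, 177.97], [-48.28, 115.42], [12.27, 149.76], [-77.06, 257.06], [2.81, 150.46], [-146.56, 146.56]. Speed limits (degrees/s): [147.25, 147.25, 180, 180, 180, 180].

INTERFACE

Orientations are given as [roll, pitch, yaw] about the fixed x, y, z axes, in that order (R = Rz(yaw) Ry(pitch) Rx(roll)).
In Python, from workcell import env, grab_frame, camera_params, spotter gives the robot as it stands. The module is installed in compiled form; this text tells all that it offers.
- The arm moves only by the shell command python3 -m jog 'ROWS' [FORCE]. ROWS is text: rows parted by semicolons, each of 7 numbers parted by spaces: the turn, a rotation vector about the world's x, y, z in units of 5 degrees (1.0 is 5 degrees), then the shift along the world's x, y, z in units of 25 mm (1.0 is 25 mm), then the opening, from 0 (shut) to 1 (fully open). A call has 1 to 5 rows; each row is the pose to reach, as a shift and turn from the pose commanded when the call began; what a row does not reach only later rows make up. A row lasts 1/8 s, in which the tool goes at most 62.5 mm and 10.7 degrees, less where a joint would pass 70% of its speed; a pose out of reach is approached as far as the arm can. A call with a gripper value outside its range is refused whole. The fingers move at their own pace and stop on an object; FORCE is the grip in N (left out, the last holds). Time passes only in rows, so rows that repeat a pose let the fingers close. It gives the time, the measured TCP pose, the force and the opening at its end, in the units of the state.
- env.state(): the state, without advancing time (a new reading comes with each control period).
- grab_frame(name): name is "scene" or "top" or "wrist"; returns the picture (384x512x3 uint8, red, green, blue); there is no depth.
- camera_params(name): a dict with "K" (3x3 intrinsics, pixels), "dist" ([k1, k2, p1, p2, k3] as OpenCV has them; the pictures are not rectified), "rvec" (rotation vector, rad) and "tvec" (3), from world to camera coordinates, as OpenCV has them. Camera axes: x right, y down, z forward; pixel columns grow to the right and rows downward; lengths in mm; the calibration is good to about 2 mm. A picture is of the moment at which its call begins: read the wrist's pose just before it. camera_params takes no time and is no camera call; for the wrist camera it gives the pose at the moment of the call.
- env.job_done(): hands the job in, once; it reports no verdict.
Trained networks look in the newest picture that a camera, given by its name, has taken for a name from the list of things; names that differ only in an ending like _2 or _b are one class to them, and where a whole thing is asked for, a point or a joint stands for the part that bears it (a point fixed in the world has none). Each returns a list of dicts, best first, with "conf" (0 to 1); they miss things now and then, are a little off and sometimes report something else, mostly with a low value. They report only what shows in the picture. A call takes as long as a camera call.
- spotter.look_for(query, camera): "box" ([left, top, width, height] in pixels, round what is visible of it).
- spotter.trace(query, camera): "region" (384x512 bool, what is visible of it) and "box" ([left, top, width, height] in pixels, round what is visible of it).
The state is a dict: "time_s": time; "qpos": joint angles; "qvel": joint speeds; "effort": joint torques, N m; "ee_pos": TCP position; "ee_rot": TCP orientation; "force": force on the tool from outside, world axes, zero at the start; "torque": the same for the moment, N m; "gripper_width": finger opening in mm.
Only numpy, scipy, OpenCV 4.12 (cv2) and the standard library are available. Lean on these libraries where they do the work, as an engineer would, in place of code of your own. Each camera call takes 0.05 s, during which the arm holds its last target. There are 200 camera calls.

## Working session

There is one attempt and no reset: what is moved stays moved. The work goes in short steps, Python scripts to look and compute and a shell command to move; the robot and the scene stay as the last step left them, time stands still between calls to the robot, and variables do not carry over. Pictures are saved under pics/ and viewed, about 12 in all and at most 16, crops included, and the job is handed in when it is done.

```bash
mkdir -p pics; python3 - <<'E'
from workcell import env, grab_frame, camera_params, spotter
import cv2
for n in ("scene","top"):
    cv2.imwrite(f"pics/{n}0.png",grab_frame(n)[:,:,::-1])
    p=camera_params(n);print(n,p)
    for q in ("rack","ledge","mat","tray","rake_grip","wide_1_center","narrow_1_center"):
        print(q,[(d['conf'],d['box']) for d in spotter.look_for(q,n)][:5])
a=cv2.imread("pics/scene0.png");print(env.state(),env.hold_point_z)
E
```

```text
scene {'K': array([[460.22403997,   0.        , 264.60297561],
       [  0.        , 460.22403997, 194.01967121],
       [  0.        ,   0.        ,   1.        ]]), 'dist': array([-0.13243143,  0.        ,  0.        ,  0.        ,  0.        ]), 'rvec': array([ 1.93171732, -0.6312272 ,  0.4210535 ]), 'tvec': array([-379.19910198,  183.18966612,  885.56262348])}
rack [(0.63, [175.5, 135.2, 143.5, 89.6])]
ledge [(0.97, [178.2, 132.2, 138.9, 92.8]), (0.69, [273.5, 200.7, 37.1, 41.5])]
mat [(0.59, [259.4, 209.0, 94.5, 42.7])]
tray [(0.61, [297.7, 226.7, 113.0, 63.6])]
rake_grip [(0.56, [276.2, 202.6, 57.5, 39.1])]
wide_1_center [(0.55, [230.4, 172.1, 3.9, 20.1]), (0.44, [276.4, 200.9, 55.4, 38.0])]
narrow_1_center []
top {'K': array([[465.79577071,   0.        , 258.19115731],
       [  0.        , 465.79577071, 189.08709748],
       [  0.        ,   0.        ,   1.        ]]), 'dist': array([-0.03637501,  0.        ,  0.        ,  0.        ,  0.        ]), 'rvec': array([ 2.14359764, -2.09527094,  0.16856859]), 'tvec': array([   2.66257645,  491.90759733, 1161.21848242])}
rack [(0.
[... 205 characters left out ...]
3])]
wide_1_center []
narrow_1_center []
{'time_s': 0.8, 'qpos': array([ 6.96733850e+01,  1.83097952e+01,  8.96368925e+01,  1.01545321e-03,
        7.20436291e+01, -1.14422190e+00]), 'qvel': array([-0.18923596, -0.04004861,  0.01955439, -0.08894059, -0.11141068,
       -0.02030167]), 'effort': array([-2.05247120e-04, -4.12286925e+01, -2.32225353e+01,  7.27799744e-02,
        3.75912292e-02, -1.55324210e-05]), 'ee_pos': array([188.92113669, 543.11408917, 214.01135444]), 'ee_rot': array([ 1.79990299e+02, -7.72486482e-04,  1.60817294e+02]), 'force': array([ 0.32596323, -0.19040683,  0.015661  ]), 'torque': array([-0.04763232,  0.01051585, -0.00539622]), 'gripper_width': 91.19549142720089} -18.8
```

View pics/scene0.png

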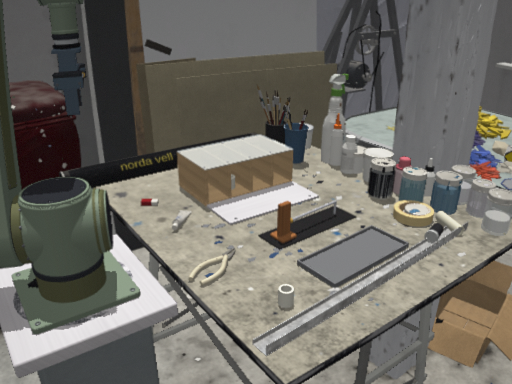

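View pics/top0.png

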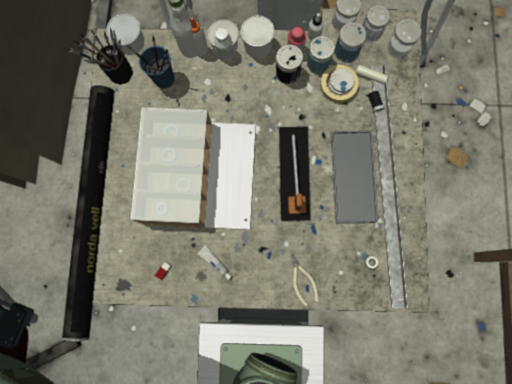

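The scene view shows the rack (180-290, 140-205), with its mouth toward the ledge, then the mat with the rake, the tray, and the spare narrow sleeve at (286,296). In the top view, faint circles are visible through the roof. Next I'll enlarge that area and measure.

```bash
cat > h.py <<'E'
from workcell import env, grab_frame, camera_params, spotter
import cv2, numpy as np
def ray(n,uv,p=None):
    p=p or camera_params(n); R=cv2.Rodrigues(p['rvec'])[0]
    u=cv2.undistortPoints(np.array(uv,float).reshape(-1,1,2),p['K'],p['dist']).reshape(-1,2)
    return -R.T@p['tvec'], np.c_[u,np.ones(len(u))]@R
def plane(n,uv,z,p=None):
    o,d=ray(n,uv,p); return o+d*((z-o[2])/d[:,2])[:,None]
def proj(n,X,p=None):
    p=p or camera_params(n)
    return cv2.projectPoints(np.array(X,float).reshape(-1,1,3),p['rvec'],p['tvec'],p['K'],p['dist'])[0].reshape(-1,2)
E
python3 - <<'E'
from h import *
a=cv2.imread("pics/top0.png")
c=a[100:235,125:390]; c=cv2.resize(c,None,fx=3,fy=3,interpolation=cv2.INTER_CUBIC)
cv2.imwrite("pics/topc.png",c)
grab_frame("top")
for q,z in(("mat",4),("tray",12),("rake_grip",40)):
    for d in spotter.trace(q,"top")[:2]:
        m=d['region'].astype(np.uint8); cn=max(cv2.findContours(m,0,2)[0],key=len)
        r=cv2.minAreaRect(cn); print(q,d['conf'],r, plane("top",cv2.boxPoints(r),z).round(0).tolist())
b=cv2.createCLAHE(4,(4,4)).apply(cv2.cvtColor(a[105:228,130:260],6))
cv2.imwrite("pics/topd.png",cv2.resize(b,None,fx=4.8,fy=4.8,interpolation=cv2.INTER_CUBIC))
E
```

```text
mat 0.73 ((294.28802490234375, 173.98892211914062), (95.00667572021484, 30.093135833740234), 87.79740142822266) [[673.0, -34.0, 4.0], [677.0, -116.0, 4.0], [417.0, -127.0, 4.0], [412.0, -48.0, 4.0]]
tray 0.61 ((353.80657958984375, 176.93777465820312), (93.75090789794922, 43.66481018066406), 87.27368927001953) [[661.0, -176.0, 12.0], [670.0, -294.0, 12.0], [415.0, -301.0, 12.0], [407.0, -187.0, 12.0]]
rake_grip 0.83 ((296.82073974609375, 201.3482666015625), (24.581462860107422, 17.35650634765625), 85.2363510131836) [[492.0, -61.0, 40.0], [497.0, -106.0, 40.0], [433.0, -112.0, 40.0], [428.0, -67.0, 40.0]]
```

View pics/topc.png

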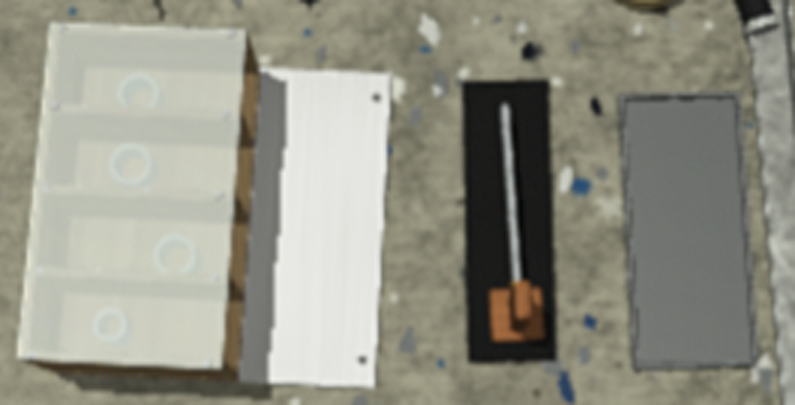

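View pics/topd.png

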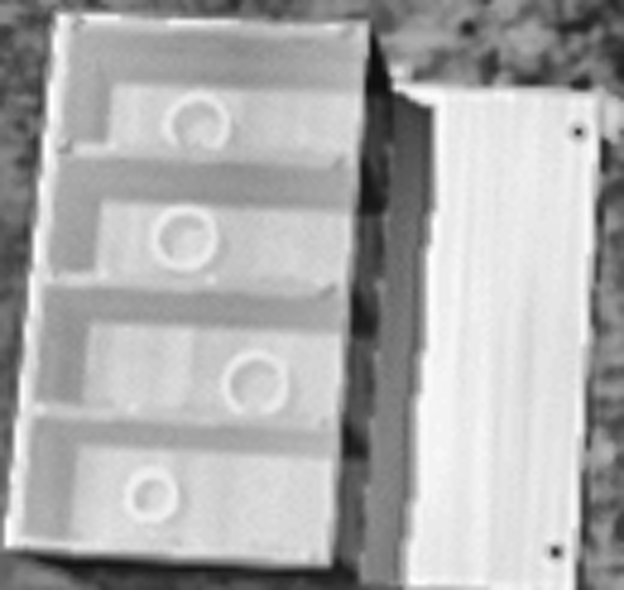

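The enlarged views show wide sleeves in the three far lanes and the smaller narrow ring in the lane nearest the robot (152,494 in the second crop). Next I'll compute the poses.

```bash
python3 - <<'E'
from h import *
D=lambda l:np.array(l,float)/4.8+[130,105]-.4
C=lambda l:np.array(l,float)/3+[125,100]-.33
r=plane("top",D([(58,15),(368,22),(330,567),(5,548)]),108);print("roof",r.round(1).tolist())
print("edges",np.linalg.norm(r-np.roll(r,-1,0),axis=1))
l=plane("top",C([(391,72),(374,387),(240,382)]),7);print("ledge",l.round(1).tolist(),np.linalg.norm(np.diff(l,axis=0),axis=1))
# rack frame: y axis from ledge front edge + roof mouth edge
fr=[l[0]-l[1],r[1]-r[2],r[0]-r[3]]
print("yaw of -/+y axis",[np.degrees(np.arctan2(f[1],f[0])).round(2) for f in fr])
print("sleeves",plane("top",D([(197,123),(185,238),(256,383),(152,494)]),44).round(1).tolist())
print("bar",plane("top",C([(505,105),(517,280)]),40).round(1).tolist())
print("handle top",plane("top",C([(521,296)]),92).round(1).tolist())
print("foot",plane("top",C([(489,290),(491,342),(544,340)]),12).round(1).tolist())
print("spare",plane("top",[(372,262)],34).round(1).tolist())
E
```

```text
roof [[684.4, 314.4, 108.0], [683.1, 149.1, 108.0], [394.3, 155.5, 108.0], [400.1, 321.7, 108.0]]
edges [165.29867399 288.88096351 166.29580539 284.43925662]
ledge [[680.2, 27.8, 7.0], [392.1, 35.4, 7.0], [393.8, 153.3, 7.0]] [288.16037503 117.93028551]
yaw of -/+y axis [np.float64(-1.5), np.float64(-1.27), np.float64(-1.47)]
sleeves [[645.9, 250.7, 44.0], [580.1, 253.5, 44.0], [500.0, 210.0, 44.0], [438.0, 263.0, 44.0]]
bar [[640.9, -74.7, 40.0], [484.3, -86.8, 40.0]]
handle top [[462.0, -86.9, 92.0]]
foot [[479.6, -63.9, 12.0], [433.5, -66.3, 12.0], [436.3, -112.7, 12.0]]
spare [[311.9, -278.9, 34.0]]
```

```bash
python3 -m jog '0 0 -1.56 0.54 -1.26 0 1; 0 0 -3.12 1.09 -2.52 0 1; 0 0 -4.7 1.63 -3.79 0 1; 0 0 -6.2 2.18 -5.05 0 1; 0 0 -7.8 2.72 -6.31 0 1' 30
python3 -m jog '0 0 -1.56 0.54 -1.26 0 1; 0 0 -3.12 1.09 -2.52 0 1; 0 0 -4.7 1.63 -3.79 0 1; 0 0 -6.2 2.18 -5.05 0 1; 0 0 -7.8 2.72 -6.31 0 1'
python3 -m jog '0 0 -1.56 0.54 -1.26 0 1; 0 0 -3.12 1.09 -2.52 0 1; 0 0 -4.7 1.63 -3.79 0 1; 0 0 -6.2 2.18 -5.05 0 1; 0 0 -7.8 2.72 -6.31 0 1'
python3 -m jog '0 0 -1.56 0.54 -1.26 0 1; 0 0 -3.12 1.09 -2.52 0 1; 0 0 -4.7 1.63 -3.79 0 1; 0 0 -7.8 2.72 -6.31 0 1; 0 0 -7.8 2.72 -6.31 0 1'
python3 - <<'E'
from h import *
s=env.state();print(s['ee_pos'].round(1),s['ee_rot'].round(1),s['qpos'].round(0))
p=camera_params("wrist");cv2.imwrite("pics/w1.png",grab_frame("wrist")[:,:,::-1])
print(proj("wrist",[(461,-88.5,92),(641,-74,40)],p))
E
```

```text
time_s: 1.62
ee_pos: [257.3, 384.4, 214.1]
ee_rot: [180.0, -0.0, 121.6]
force: [0.4, 0.4, 0.2]
gripper_width: 91.2
time_s: 2.25
ee_pos: [325.3, 226.6, 214.2]
ee_rot: [180.0, -0.0, 82.6]
force: [-0.1, -0.1, -0.5]
gripper_width: 91.3
time_s: 2.88
ee_pos: [393.3, 68.8, 214.2]
ee_rot: [180.0, -0.0, 43.6]
force: [0.1, 0.9, 0.3]
gripper_width: 91.3
time_s: 3.5
ee_pos: [462.3, -91.1, 213.9]
ee_rot: [179.9, -0.1, 4.4]
force: [-0.6, -0.1, 0.0]
gripper_width: 91.0
[462.3 -91.1 213.9] [ 1.799e+02 -1.000e-01  4.400e+00] [-13.   9. 102.  -0.  69.  73.]
[[249.2399823  182.70758798]
 [248.71456383  -2.20213585]]
```

View pics/w1.png

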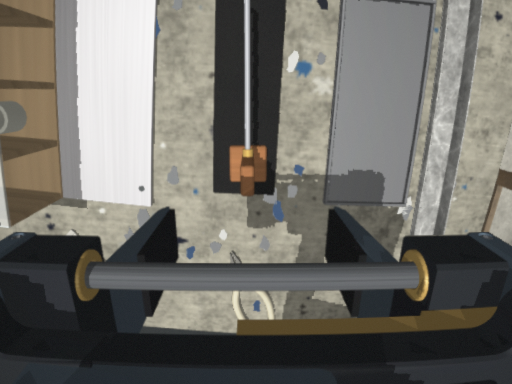

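The handle shows at about (248,178), which matches the prediction (249,183), so I'll grasp it.

```bash
python3 -m jog '0 0 0 0 0 -1.5 1; 0 0 0 0 0 -3.2 1; 0 0 0 0 0 -4.8 1; 0 0 0 0 0 -6 1; 0 0 0 0 0 -6.56 1'
python3 -m jog '0 0 0 0 0 0 1;0 0 0 0 0 0 0;0 0 0 0 0 0 0;0 0 0 0 0 0 0;0 0 0 0 0 0 0' 45
python3 -m jog '0 0 0 0 0 0 0;0 0 0 0 0 0 0;0 0 0 0 0 0 0'
python3 -m jog '0 0 0 0 0 0.3 0;0 0 0 0 0 0.8 0;0 0 0 0 0 1.2 0;0 0 0 0 0 1.6 0;0 0 0 0 0 1.6 0'
```

```text
time_s: 4.18
ee_pos: [460.0, -87.3, 48.7]
ee_rot: [-180.0, 0.1, 4.9]
force: [-0.5, 0.4, -0.7]
gripper_width: 91.1
time_s: 4.8
ee_pos: [461.1, -88.0, 50.3]
ee_rot: [180.0, -0.0, 4.8]
force: [-0.0, 0.7, -0.1]
gripper_width: 53.9
time_s: 5.18
ee_pos: [460.9, -87.9, 49.9]
ee_rot: [180.0, 0.0, 4.8]
force: [0.0, -1.0, 0.4]
gripper_width: 24.1
time_s: 5.8
ee_pos: [461.6, -88.1, 91.0]
ee_rot: [180.0, -0.1, 4.8]
force: [0.6, 0.6, -1.8]
gripper_width: 14.1
```

The fingers were still closing when I lifted, so the grip may be high on the handle. I'll lower the rake to feel for contact.

```bash
python3 -m jog '0 0 0 0 0 -0.3 0;0 0 0 0 0 -0.6 0;0 0 0 0 0 -0.8 0;0 0 0 0 0 -0.8 0;0 0 0 0 0 -0.8 0'
for i in 1; do python3 -m jog '0 0 0 0 0 -0.08 0;0 0 0 0 0 -0.08 0;0 0 0 0 0 -0.08 0'
python3 -m jog '0 0 0 0 0 -0.08 0;0 0 0 0 0 -0.08 0;0 0 0 0 0 -0.08 0'
python3 -m jog '0 0 0 0 0 -0.08 0;0 0 0 0 0 -0.08 0;0 0 0 0 0 -0.08 0'
python3 -m jog '0 0 0 0 0 -0.08 0;0 0 0 0 0 -0.08 0;0 0 0 0 0 -0.08 0'; done | grep -E 'pos|force'
python3 - <<'E'
from h import *
cv2.imwrite("pics/w2.png",np.hstack([grab_frame("wrist")[:,:,::-1][0:240,100:400],cv2.resize(grab_frame("scene")[150:270,200:350,::-1],None,fx=2,fy=2)]))
E
```

```text
time_s: 6.42
ee_pos: [461.1, -88.0, 69.9]
ee_rot: [180.0, 0.0, 4.8]
force: [-0.1, -0.9, -1.9]
gripper_width: 13.8
ee_pos: [461.0, -87.9, 68.0]
force: [1.2, -0.2, -1.7]
ee_pos: [460.9, -87.9, 66.0]
force: [-0.1, -0.3, -1.6]
ee_pos: [460.9, -87.9, 63.9]
force: [0.2, 0.6, -2.7]
ee_pos: [460.9, -87.9, 61.9]
force: [0.5, 0.6, -1.3]
```

View pics/w2.png

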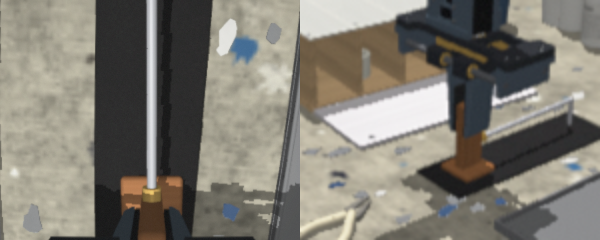

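The rake hangs level and is still clear of the mat, so I'll keep lowering.

```bash
for i in 1; do python3 -m jog '0 0 0 0 0 -0.08 0;0 0 0 0 0 -0.08 0;0 0 0 0 0 -0.08 0'
python3 -m jog '0 0 0 0 0 -0.06 0;0 0 0 0 0 -0.06 0;0 0 0 0 0 -0.06 0'
python3 -m jog '0 0 0 0 0 -0.06 0;0 0 0 0 0 -0.06 0;0 0 0 0 0 -0.06 0'
python3 -m jog '0 0 0 0 0 -0.06 0;0 0 0 0 0 -0.06 0;0 0 0 0 0 -0.06 0'; done | grep -E 'pos|force'
```

```text
ee_pos: [460.9, -87.9, 59.9]
force: [0.6, -0.0, -1.5]
ee_pos: [460.9, -87.9, 58.5]
force: [-0.1, -0.1, -1.5]
ee_pos: [461.1, -87.9, 57.0]
force: [-1.3, 0.2, -1.5]
ee_pos: [461.1, -87.9, 56.7]
force: [-2.9, 0.4, 8.8]
```

Contact came at TCP z ≈ 57, so hook tip z ≈ TCP z − 53. Next I'll lift, turn the rake to face the rack and line up with the far lane.

```bash
python3 -m jog '0 0 0 0 0 0.5 0;0 0 0 0 0 1 0;0 0 0 0 0 1.5 0;0 0 0 0 0 2.06 0;0 0 0 0 0 2.06 0'
python3 -m jog '0 0 1.68 0.7 0.15 0 0;0 0 3.35 1.4 0.3 0 0;0 0 5 2.1 0.45 0 0;0 0 6.7 2.8 0.6 0 0;0 0 8.38 3.6 0.76 0 0'
python3 -m jog '0 0 1.68 0.7 0.15 0 0;0 0 3.35 1.4 0.3 0 0;0 0 5 2.1 0.45 0 0;0 0 6.7 2.8 0.6 0 0;0 0 8.38 3.6 0.76 0 0'
python3 -m jog '0 0 0 0 0 0 0;0 0 0 0 0 0 0;0 0 0 0 0 0 0'
python3 - <<'E'
from h import *
s=env.state();e=s['ee_pos'];a=np.radians(s['ee_rot'][2]);t=e+[180*np.cos(a),180*np.sin(a),-16.7];print(e.round(1),s['ee_rot'].round(1),s['qpos'].round(0),t)
im=grab_frame("top")[:,:,::-1].copy()
print("bar end px",proj("top",[t]))
cv2.imwrite("pics/t2.png",cv2.resize(im[90:240,120:320],None,fx=3,fy=3,interpolation=cv2.INTER_CUBIC))
E
```

```text
time_s: 10.15
ee_pos: [461.9, -88.1, 108.3]
ee_rot: [179.9, -0.2, 4.8]
force: [0.1, -0.2, -2.5]
gripper_width: 13.8
time_s: 10.78
ee_pos: [551.0, -68.7, 106.4]
ee_rot: [-179.9, 0.1, 47.0]
force: [-0.6, -1.0, -2.0]
gripper_width: 13.7
time_s: 11.4
ee_pos: [641.0, -49.7, 106.2]
ee_rot: [-179.9, -0.0, 88.9]
force: [0.9, 0.1, -1.8]
gripper_width: 13.9
time_s: 11.78
ee_pos: [640.0, -50.1, 106.9]
ee_rot: [-179.9, 0.0, 88.5]
force: [-0.7, -0.0, -2.0]
gripper_width: 13.5
[640.  -50.1 106.9] [-179.9    0.    88.5] [-5. 29. 89. -0. 62. -4.] [644.57352533 129.8518714   90.18205089]
bar end px [[213.97262506 126.07688139]]
```

View pics/t2.png

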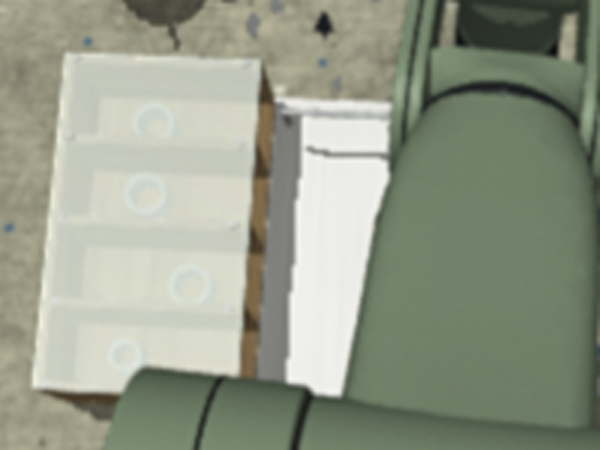

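The bar end shows at crop (285,108), as predicted (282,109). I'll move in over the sleeve and check before lowering.

```bash
python3 -m jog '0 0 0 0.01 0.8 0 0;0 0 0 0.02 1.6 0 0;0 0 0 0.03 2.4 0 0;0 0 0 0.05 3.2 0 0;0 0 0 0.06 4 0 0'
python3 -m jog '0 0 0 0 0.4 0 0;0 0 0 0 0.83 0 0;0 0 0 0 0.83 0 0;0 0 0 0 0.83 0 0'
cat > chk.py <<'E'
import sys
from h import *
s=env.state();e=s['ee_pos'];a=np.radians(s['ee_rot'][2]);t=e+[180*np.cos(a),180*np.sin(a),-53];print("tip",t.round(1),s['ee_rot'].round(1))
p=proj("top",[t,t+[0,0,36]]);print("tip px, bar px",p.round(1).tolist(),"crop*4",((p-[130,105])*4).round(0).tolist())
im=grab_frame("top")[:,:,::-1]
b=cv2.createCLAHE(4,(4,4)).apply(cv2.cvtColor(im[105:228,130:260],6))
cv2.imwrite(f"pics/{sys.argv[1]}.png",cv2.resize(b,None,fx=4,fy=4,interpolation=cv2.INTER_CUBIC))
E
python3 chk.py c1
```

```text
time_s: 12.45
ee_pos: [642.4, 51.9, 107.0]
ee_rot: [180.0, -0.0, 88.7]
force: [0.0, 0.1, -1.8]
gripper_width: 13.7
time_s: 12.95
ee_pos: [642.5, 70.3, 107.0]
ee_rot: [180.0, 0.0, 88.6]
force: [0.3, 0.0, -1.8]
gripper_width: 13.7
tip [646.9 250.3  54. ] [180.    0.   88.6]
tip px, bar px [[170.1, 128.7], [167.2, 124.5]] crop*4 [[160.0, 95.0], [149.0, 78.0]]
```

View pics/c1.png

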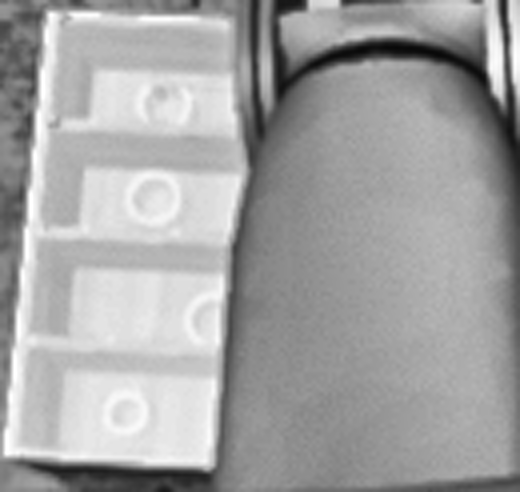

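The hook is over the ring at (164,103), so I'll lower it while watching the force.

```bash
python3 -m jog '0 0 0 0 0 -0.2 0;0 0 0 0 0 -0.4 0;0 0 0 0 0 -0.6 0;0 0 0 0 0 -0.8 0;0 0 0 0 0 -0.8 0'
python3 -m jog '0 0 0 0 0 -0.2 0;0 0 0 0 0 -0.4 0;0 0 0 0 0 -0.6 0;0 0 0 0 0 -0.8 0;0 0 0 0 0 -0.8 0'
python3 chk.py c2
```

```text
time_s: 13.62
ee_pos: [642.1, 70.8, 86.3]
ee_rot: [-179.9, 0.0, 88.6]
force: [0.3, 0.2, -1.2]
gripper_width: 13.9
time_s: 14.25
ee_pos: [642.1, 70.8, 66.3]
ee_rot: [-179.9, 0.0, 88.6]
force: [-0.0, 0.1, -1.6]
gripper_width: 13.4
tip [646.4 250.8  13.3] [-179.9    0.    88.6]
tip px, bar px [[172.9, 133.4], [170.2, 129.4]] crop*4 [[172.0, 114.0], [161.0, 98.0]]
```

```bash
(python3 -m jog '0 0 0 0 -0.1 0 0;0 0 0 -0.01 -0.3 0 0;0 0 0 -0.01 -0.55 0 0;0 0 0 -0.02 -0.8 0 0;0 0 0 -0.03 -1.1 0 0'
python3 -m jog '0 0 0 0 -0.25 0 0;0 0 0 -0.01 -0.5 0 0;0 0 0 -0.02 -0.75 0 0;0 0 0 -0.02 -1 0 0;0 0 0 -0.03 -1.25 0 0'
python3 -m jog '0 0 0 0 -0.25 0 0;0 0 0 -0.01 -0.5 0 0;0 0 0 -0.02 -0.7 0 0;0 0 0 -0.02 -0.9 0 0;0 0 0 -0.03 -1.05 0 0'
python3 -m jog '0 0 0 0 -0.08 0 0;0 0 0 0 -0.16 0 0;0 0 0 0 -0.24 0 0;0 0 0 0 -0.32 0 0;0 0 0 -0.01 -0.4 0 0'
python3 -m jog '0 0 0 0 -0.08 0 0;0 0 0 0 -0.16 0 0;0 0 0 0 -0.24 0 0;0 0 0 0 -0.32 0 0;0 0 0 -0.01 -0.4 0 0'
python3 -m jog '0 0 0 0 -0.08 0 0;0 0 0 0 -0.16 0 0;0 0 0 0 -0.24 0 0;0 0 0 0 -0.32 0 0;0 0 0 -0.01 -0.4 0 0'
python3 -m jog '0 0 0 0 -0.08 0 0;0 0 0 0 -0.16 0 0;0 0 0 0 -0.24 0 0;0 0 0 0 -0.32 0 0;0 0 0 -0.01 -0.4 0 0'
python3 -m jog '0 0 0 0 -0.08 0 0;0 0 0 0 -0.16 0 0;0 0 0 0 -0.24 0 0;0 0 0 0 -0.32 0 0;0 0 0 -0.01 -0.4 0 0')|grep -E 'pos|force'
python3 - <<'E'
from h import *
cv2.imwrite("pics/s3.png",np.hstack([cv2.resize(grab_frame("scene")[120:270,170:370,::-1],None,fx=2,fy=2),cv2.resize(grab_frame("top")[90:240,120:320,::-1],None,fx=2,fy=2)]))
E
```

```text
ee_pos: [641.7, 42.9, 67.1]
force: [0.1, 0.2, -1.1]
ee_pos: [641.0, 11.7, 67.0]
force: [0.1, 0.6, -0.5]
ee_pos: [640.2, -14.5, 66.9]
force: [-0.0, 0.0, -1.5]
ee_pos: [639.9, -24.3, 67.0]
force: [1.2, 0.5, -1.9]
ee_pos: [639.7, -34.3, 67.0]
force: [0.9, 0.8, -2.5]
ee_pos: [639.4, -44.3, 67.0]
force: [-0.1, 1.0, -2.6]
ee_pos: [639.2, -54.3, 67.0]
force: [-0.7, -0.0, -1.5]
ee_pos: [638.9, -64.3, 67.0]
force: [-0.3, -0.5, -2.0]
```

View pics/s3.png

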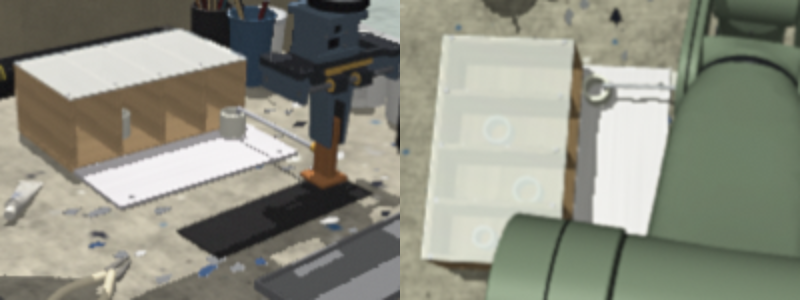

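The sleeve stands upright on the ledge at scene crop (232,124). I'll pull it a bit further, back off, lift and go to the next lane.

```bash
(python3 -m jog '0 0 0 -0.01 -0.2 0 0;0 0 0 -0.01 -0.45 0 0;0 0 0 -0.02 -0.7 0 0;0 0 0 -0.02 -0.95 0 0;0 0 0 -0.03 -1.2 0 0'
python3 -m jog '0 0 0 0 0 0 0;0 0 0 0 0.2 0 0;0 0 0 0 0.3 0 0;0 0 0 0 0.3 0 0'
python3 -m jog '0 0 0 0 0 0.2 0;0 0 0 0 0 0.6 0;0 0 0 0 0 1.1 0;0 0 0 0 0 1.6 0;0 0 0 0 0 1.6 0'
python3 -m jog '0 0 0 -0.6 0 0 0;0 0 0 -1.2 0 0 0;0 0 0 -2 0 0 0;0 0 0 -2.66 0 0 0;0 0 0 -2.66 0 0 0')|grep -E 'pos|force'
python3 chk.py c3;  python3 - <<'E'
from h import *
d=spotter.look_for("wide_1_center","top");print([(x['conf'],x['box'],plane("top",[(x['box'][0]+x['box'][2]/2,x['box'][1]+x['box'][3]/2)],24).round(0).tolist()) for x in d])
E
```

```text
ee_pos: [638.2, -94.7, 67.0]
force: [0.7, 0.8, -1.7]
ee_pos: [638.2, -86.1, 67.0]
force: [0.0, 0.1, -2.7]
ee_pos: [639.2, -86.9, 108.8]
force: [0.4, -0.9, -1.1]
ee_pos: [570.6, -86.6, 106.8]
force: [-0.1, -0.8, -1.1]
tip [575.   93.4  53.8] [-179.9   -0.    88.6]
tip px, bar px [[228.4, 156.3], [227.2, 152.8]] crop*4 [[394.0, 205.0], [389.0, 191.0]]
[]
```

```bash
(python3 -m jog '0 0 0 0.02 0.7 0 0;0 0 0 0.04 1.4 0 0;0 0 0 0.06 2.1 0 0;0 0 0 0.09 2.8 0 0;0 0 0 0.11 3.5 0 0'
python3 -m jog '0 0 0 0.02 0.7 0 0;0 0 0 0.04 1.4 0 0;0 0 0 0.06 2.1 0 0;0 0 0 0.09 2.9 0 0;0 0 0 0.09 2.9 0 0'
python3 -m jog '0 0 0 0 0 0 0;0 0 0 0 0 0 0;0 0 0 0 0 0 0')|grep -E 'pos|force'
python3 chk.py c4
```

```text
ee_pos: [574.5, 2.4, 107.0]
force: [-0.4, 0.6, -1.9]
ee_pos: [576.8, 74.9, 106.9]
force: [-0.2, -0.3, -2.2]
ee_pos: [576.7, 72.8, 107.0]
force: [0.4, 0.5, -1.8]
tip [581.2 252.8  54. ] [180.    0.   88.6]
tip px, bar px [[167.6, 152.8], [164.7, 149.2]] crop*4 [[151.0, 191.0], [139.0, 177.0]]
```

View pics/c4.png

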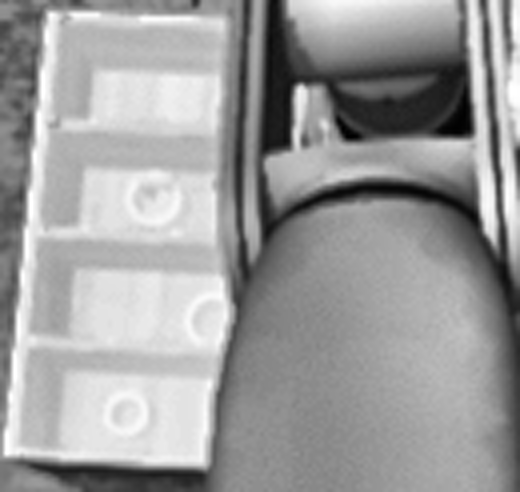

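The hook is over the second ring at (153,197). I'll lower it and drag the sleeve out.

```bash
(python3 -m jog '0 0 0 0 0 -0.4 0;0 0 0 0 0 -0.8 0;0 0 0 0 0 -1.2 0;0 0 0 0 0 -1.6 0;0 0 0 0 0 -1.6 0'
python3 -m jog '0 0 0 0 -0.1 0 0;0 0 0 -0.01 -0.3 0 0;0 0 0 -0.01 -0.55 0 0;0 0 0 -0.02 -0.8 0 0;0 0 0 -0.03 -1.1 0 0'
python3 -m jog '0 0 0 0 -0.25 0 0;0 0 0 -0.01 -0.5 0 0;0 0 0 -0.02 -0.75 0 0;0 0 0 -0.02 -1 0 0;0 0 0 -0.03 -1.25 0 0'
python3 -m jog '0 0 0 0 -0.25 0 0;0 0 0 -0.01 -0.5 0 0;0 0 0 -0.02 -0.75 0 0;0 0 0 -0.02 -1 0 0;0 0 0 -0.03 -1.15 0 0'
python3 -m jog '0 0 0 0 -0.08 0 0;0 0 0 0 -0.16 0 0;0 0 0 0 -0.24 0 0;0 0 0 0 -0.32 0 0;0 0 0 -0.01 -0.4 0 0'
python3 -m jog '0 0 0 0 -0.08 0 0;0 0 0 0 -0.16 0 0;0 0 0 0 -0.24 0 0;0 0 0 0 -0.32 0 0;0 0 0 -0.01 -0.4 0 0'
python3 -m jog '0 0 0 0 -0.08 0 0;0 0 0 0 -0.16 0 0;0 0 0 0 -0.24 0 0;0 0 0 0 -0.32 0 0;0 0 0 -0.01 -0.4 0 0'
python3 -m jog '0 0 0 0 -0.08 0 0;0 0 0 0 -0.16 0 0;0 0 0 0 -0.24 0 0;0 0 0 0 -0.32 0 0;0 0 0 -0.01 -0.4 0 0'
python3 -m jog '0 0 0 0 -0.08 0 0;0 0 0 0 -0.16 0 0;0 0 0 0 -0.24 0 0;0 0 0 0 -0.32 0 0;0 0 0 -0.01 -0.4 0 0'
python3 -m jog '0 0 0 -0.01 -0.2 0 0;0 0 0 -0.01 -0.45 0 0;0 0 0 -0.02 -0.7 0 0;0 0 0 -0.02 -1 0 0;0 0 0 -0.03 -1.3 0 0'
python3 -m jog '0 0 0 -0.01 -0.25 0 0;0 0 0 -0.01 -0.5 0 0;0 0 0 -0.02 -0.75 0 0;0 0 0 -0.02 -1 0 0;0 0 0 -0.03 -1.25 0 0'
python3 -m jog '0 0 0 0 0 0 0;0 0 0 0 0.2 0 0;0 0 0 0 0.3 0 0;0 0 0 0 0.3 0 0'
python3 -m jog '0 0 0 0 0 0.2 0;0 0 0 0 0 0.6 0;0 0 0 0 0 1.1 0;0 0 0 0 0 1.6 0;0 0 0 0 0 1.6 0'
python3 -m jog '0 0 0 0 0 0 0;0 0 0 0 0 0 0')|grep -E 'pos|force'
python3 chk.py c5
python3 - <<'E'
from h import *
cv2.imwrite("pics/s5.png",np.hstack([cv2.resize(grab_frame("scene")[120:270,170:370,::-1],None,fx=2,fy=2),cv2.resize(grab_frame("top")[90:240,120:320,::-1],None,fx=2,fy=2)]))
E
```

```text
ee_pos: [575.9, 73.3, 65.8]
force: [0.1, 0.2, -1.9]
ee_pos: [576.0, 45.4, 67.2]
force: [0.4, 0.3, -1.4]
ee_pos: [575.2, 14.2, 67.0]
force: [0.1, 1.0, -1.3]
ee_pos: [574.4, -14.6, 66.9]
force: [0.1, 0.8, -1.0]
ee_pos: [574.2, -24.3, 67.0]
force: [0.8, 0.4, -0.8]
ee_pos: [573.9, -34.3, 67.0]
force: [0.0, 0.3, -1.2]
ee_pos: [573.7, -44.3, 67.0]
force: [0.4, 0.3, -2.2]
ee_pos: [573.4, -54.3, 67.0]
force: [1.0, 0.5, -2.7]
ee_pos: [573.2, -64.3, 67.0]
force: [-0.0, 0.5, -2.2]
ee_pos: [572.4, -97.3, 67.0]
force: [-0.6, 0.4, -2.2]
ee_pos: [571.7, -128.3, 67.0]
force: [0.2, 0.9, -2.7]
ee_pos: [571.7, -119.9, 67.0]
force: [-0.1, -0.8, -1.3]
ee_pos: [572.7, -120.7, 108.7]
force: [-0.4, 0.7, -2.5]
ee_pos: [571.3, -120.3, 106.5]
force: [0.0, 0.1, -1.4]
tip [575.6  59.6  53.5] [-179.9   -0.    88.6]
tip px, bar px [[241.3, 156.3], [240.6, 152.8]] crop*4 [[445.0, 205.0], [442.0, 191.0]]
```

View pics/s5.png

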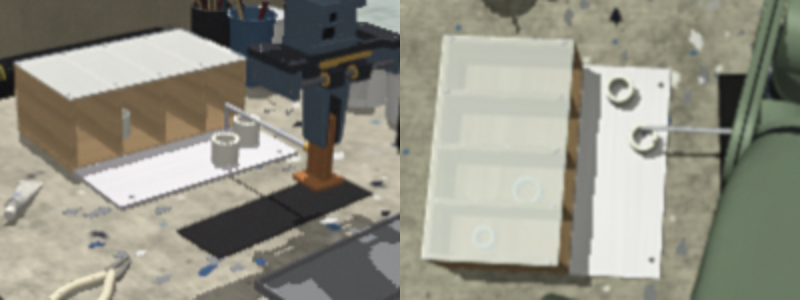

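Two sleeves stand on the ledge, at top crop (620,90) and (645,138), and the third is unmoved at (527,189). Going to the third lane.

```bash
(python3 -m jog '0 0 0 -0.8 0 0 0;0 0 0 -1.6 0 0 0;0 0 0 -2.4 0 0 0;0 0 0 -3.17 0 0 0;0 0 0 -3.17 0 0 0'
python3 -m jog '0 0 0 0.02 0.7 0 0;0 0 0 0.04 1.4 0 0;0 0 0 0.06 2.1 0 0;0 0 0 0.08 2.8 0 0;0 0 0 0.1 3.5 0 0'
python3 -m jog '0 0 0 0.02 0.7 0 0;0 0 0 0.04 1.4 0 0;0 0 0 0.06 2.1 0 0;0 0 0 0.07 2.5 0 0;0 0 0 0.07 2.5 0 0'
python3 -m jog '0 0 0 0 0 0 0;0 0 0 0 0 0 0;0 0 0 0 0 0 0')|grep -E 'pos|force'
python3 chk.py c6
```

```text
ee_pos: [491.3, -120.3, 106.9]
force: [0.3, -0.3, -1.8]
ee_pos: [495.0, -31.4, 106.9]
force: [0.4, -1.2, -2.0]
ee_pos: [496.7, 30.2, 107.0]
force: [-0.8, 0.1, -1.9]
ee_pos: [496.7, 29.2, 107.0]
force: [0.3, 0.3, -1.5]
tip [501.2 209.2  54. ] [180.    0.   88.6]
tip px, bar px [[182.6, 183.2], [180.1, 180.5]] crop*4 [[210.0, 313.0], [200.0, 302.0]]
```

```bash
(python3 -m jog '0 0 0 0 0 -0.4 0;0 0 0 0 0 -0.8 0;0 0 0 0 0 -1.2 0;0 0 0 0 0 -1.6 0;0 0 0 0 0 -1.6 0'
python3 -m jog '0 0 0 0 -0.1 0 0;0 0 0 -0.01 -0.3 0 0;0 0 0 -0.01 -0.5 0 0;0 0 0 -0.02 -0.7 0 0;0 0 0 -0.02 -0.9 0 0'
python3 -m jog '0 0 0 0 -0.25 0 0;0 0 0 -0.01 -0.45 0 0;0 0 0 -0.01 -0.65 0 0;0 0 0 -0.02 -0.8 0 0;0 0 0 -0.02 -0.87 0 0'
python3 -m jog '0 0 0 0 -0.08 0 0;0 0 0 0 -0.16 0 0;0 0 0 0 -0.24 0 0;0 0 0 0 -0.32 0 0;0 0 0 -0.01 -0.4 0 0'
python3 -m jog '0 0 0 0 -0.08 0 0;0 0 0 0 -0.16 0 0;0 0 0 0 -0.24 0 0;0 0 0 0 -0.32 0 0;0 0 0 -0.01 -0.4 0 0'
python3 -m jog '0 0 0 0 -0.08 0 0;0 0 0 0 -0.16 0 0;0 0 0 0 -0.24 0 0;0 0 0 0 -0.32 0 0;0 0 0 -0.01 -0.4 0 0'
python3 -m jog '0 0 0 0 -0.08 0 0;0 0 0 0 -0.16 0 0;0 0 0 0 -0.24 0 0;0 0 0 0 -0.32 0 0;0 0 0 -0.01 -0.4 0 0'
python3 -m jog '0 0 0 0 -0.08 0 0;0 0 0 0 -0.16 0 0;0 0 0 0 -0.24 0 0;0 0 0 0 -0.32 0 0;0 0 0 -0.01 -0.4 0 0'
python3 -m jog '0 0 0 -0.01 -0.2 0 0;0 0 0 -0.01 -0.45 0 0;0 0 0 -0.02 -0.7 0 0;0 0 0 -0.02 -1 0 0;0 0 0 -0.03 -1.3 0 0'
python3 -m jog '0 0 0 0 0 0 0;0 0 0 0 0.2 0 0;0 0 0 0 0.3 0 0;0 0 0 0 0.3 0 0'
python3 -m jog '0 0 0 0 0 0.2 0;0 0 0 0 0 0.6 0;0 0 0 0 0 1.1 0;0 0 0 0 0 1.6 0;0 0 0 0 0 1.6 0'
python3 -m jog '0 0 0 0 0 0 0;0 0 0 0 0 0 0')|grep -E 'pos|force'
python3 - <<'E'
from h import *
s=env.state();print(s['time_s'],s['ee_pos'].round(1),s['ee_rot'].round(1))
cv2.imwrite("pics/s7.png",np.hstack([cv2.resize(grab_frame("scene")[120:300,170:420,::-1],None,fx=1.6,fy=2),cv2.resize(grab_frame("top")[90:270,120:400,::-1],None,fx=1.4,fy=2)]))
E
```

```text
ee_pos: [495.9, 29.6, 65.9]
force: [-0.6, 0.3, -2.4]
ee_pos: [496.2, 6.7, 67.1]
force: [-0.2, 1.3, -1.7]
ee_pos: [495.7, -14.9, 66.9]
force: [0.1, 0.4, -1.2]
ee_pos: [495.4, -24.8, 67.0]
force: [0.4, -0.2, -2.2]
ee_pos: [495.2, -34.8, 67.0]
force: [-0.5, 1.0, -1.0]
ee_pos: [494.9, -44.8, 67.0]
force: [0.6, 1.1, -2.4]
ee_pos: [494.7, -54.8, 67.0]
force: [0.8, 0.7, -1.5]
ee_pos: [494.5, -64.8, 67.0]
force: [0.3, -0.2, -2.3]
ee_pos: [493.7, -97.7, 67.0]
force: [-0.1, -0.1, -1.2]
ee_pos: [493.7, -89.2, 67.0]
force: [-0.1, -0.5, -1.9]
ee_pos: [494.7, -89.9, 108.5]
force: [-0.1, 0.1, -2.7]
ee_pos: [493.3, -89.6, 106.5]
force: [0.6, -0.4, -1.8]
41.25 [493.3 -89.6 106.5] [-179.9   -0.    88.6]
```

View pics/s7.png

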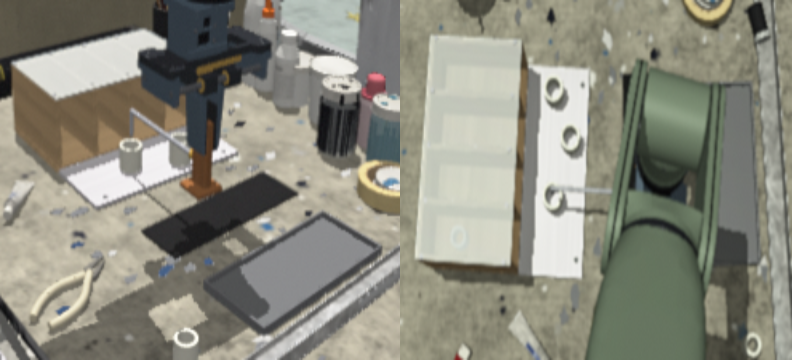

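All three sleeves stand on the ledge, at top crop (555,90), (572,138) and (555,198), and the narrow one remains in its lane. Putting the rake back.

```bash
(python3 -m jog '0 0 0 0 0 0.3 0;0 0 -1.5 -0.1 0 0.8 0;0 0 -3.2 -0.2 0 0.8 0;0 0 -5 -0.3 0 0.8 0;0 0 -6.8 -0.4 0 0.8 0'
python3 -m jog '0 0 -1.8 -0.15 0 0 0;0 0 -3.6 -0.3 0 0 0;0 0 -5.4 -0.45 0 0 0;0 0 -7.2 -0.6 0.03 0 0;0 0 -8.5 -0.75 0.06 0 0'
python3 -m jog '0 0 -0.8 -0.07 0 0 0;0 0 -1.5 -0.15 0 0 0;0 0 -1.5 -0.15 0 0 0;0 0 -1.5 -0.15 0 0 0'
python3 -m jog '0 0 0 0 0 -0.6 0;0 0 0 0 0 -1.2 0;0 0 0 0 0 -1.8 0;0 0 0 0 0 -2.4 0;0 0 0 0 0 -2.4 0'
python3 -m jog '0 0 0 0 0 0 0;0 0 0 0 0 0 0')|grep -E 'time|pos|force|rot'
```

```text
time_s: 41.98
ee_pos: [483.7, -89.7, 127.4]
ee_rot: [180.0, -0.0, 54.3]
force: [-0.2, 0.4, -1.2]
time_s: 42.6
ee_pos: [464.9, -88.1, 127.4]
ee_rot: [180.0, -0.0, 11.9]
force: [-0.2, 0.2, -2.4]
time_s: 43.1
ee_pos: [461.3, -88.2, 127.2]
ee_rot: [180.0, -0.0, 4.7]
force: [0.4, 0.5, -0.8]
time_s: 43.72
ee_pos: [460.5, -88.0, 66.2]
ee_rot: [-180.0, 0.1, 4.6]
force: [0.4, -0.4, -2.0]
time_s: 43.98
ee_pos: [461.8, -88.3, 67.7]
ee_rot: [180.0, -0.1, 4.6]
force: [0.9, 1.0, -1.8]
```

```bash
(python3 -m jog '0 0 0 0 0 -0.1 0;0 0 0 0 0 -0.2 0;0 0 0 0 0 -0.3 0;0 0 0 0 0 -0.38 0;0 0 0 0 0 -0.38 0'
python3 -m jog '0 0 0 0 0 -0.03 0;0 0 0 0 0 -0.03 0;0 0 0 0 0 -0.03 0')|grep -E 'time|pos|force|rot'
```

```text
time_s: 44.6
ee_pos: [461.1, -88.1, 57.3]
ee_rot: [180.0, 0.0, 4.6]
force: [0.7, -1.0, -2.5]
time_s: 44.98
ee_pos: [461.2, -88.2, 56.8]
ee_rot: [180.0, -0.0, 4.6]
force: [-0.8, 0.2, -1.0]
```

```bash
(python3 -m jog '0 0 0 0 0 -0.03 0;0 0 0 0 0 -0.03 0;0 0 0 0 0 -0.03 0'
python3 -m jog '0 0 0 0 0 0 0.3;0 0 0 0 0 0 0.6;0 0 0 0 0 0 0.6;0 0 0 0 0 0 0.6;0 0 0 0 0 0 0.6'
python3 -m jog '0 0 0 0 0 0.3 0.6;0 0 0 0 0 0.9 0.6;0 0 0 0 0 1.8 0.6;0 0 0 0 0 3 0.6;0 0 0 0 0 4 0.6'
python3 -m jog '0 0 0 0 0 0.8 0.6;0 0 0 0 0 1 0.6;0 0 0 0 0 1 0.6' )|grep -E 'time|pos|force|wid'
python3 - <<'E'
from h import *
s=env.state();print(s['time_s'],s['ee_pos'].round(1),s['ee_rot'].round(1))
p=camera_params("wrist");a=grab_frame("wrist")[:,:,::-1];b=grab_frame("top")[:,:,::-1];
cv2.imwrite("pics/t8.png",b)
b=cv2.resize(b[95:235,200:330],(288,384));cv2.imwrite("pics/s8.png",np.hstack([a,b]))
for n in("wrist","top"):
  for q in("wide_1_center","rake_grip","narrow_1_center"):
    print(n,q,[(d['conf'],d['box'],plane(n,[(d['box'][0]+d['box'][2]/2,d['box'][1]+d['box'][3]/2)],24,p if n=="wrist" else None)[0,:2].round(0)) for d in spotter.look_for(q,n)])
E
```

```text
time_s: 45.35
ee_pos: [461.3, -88.2, 56.8]
force: [-1.7, 0.5, 5.5]
gripper_width: 13.8
time_s: 45.98
ee_pos: [461.2, -88.2, 55.9]
force: [0.2, 0.3, -0.3]
gripper_width: 54.6
time_s: 46.6
ee_pos: [461.4, -88.2, 157.6]
force: [0.6, 0.6, -1.0]
gripper_width: 54.8
time_s: 46.98
ee_pos: [461.0, -88.1, 180.9]
force: [0.1, 0.7, 0.4]
gripper_width: 54.5
46.975 [461.  -88.1 180.9] [180.   -0.    4.6]
wrist wide_1_center [(0.82, [59.9, 108.7, 49.6, 40.1], array([496.,  96.]))]
wrist rake_grip [(0.94, [231.1, 2.4, 41.4, 202.4], array([535., -82.]))]
wrist narrow_1_center []
top wide_1_center [(0.34, [235.0, 152.4, 15.9, 15.3], array([573.,  57.]))]
top rake_grip [(0.7, [290.2, 201.4, 17.1, 13.7], array([447., -93.]))]
top narrow_1_center []
```

View pics/s8.png

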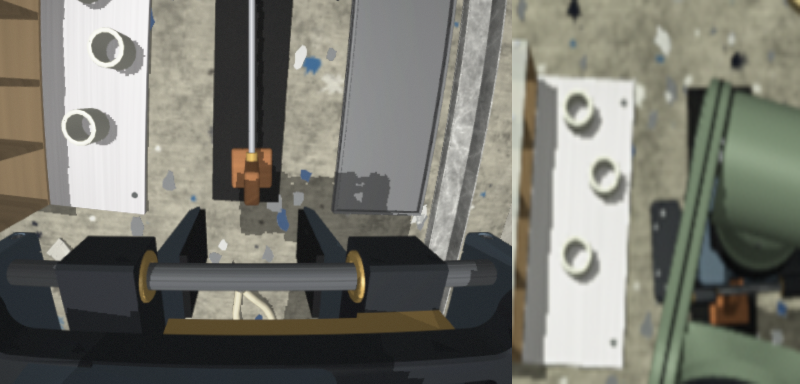

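The rake stands on the mat, and the sleeve rims are at wrist (78,127) and (107,48).

```bash
python3 - <<'E'
from h import *
p=camera_params("wrist")
print(plane("wrist",[(79,127),(107,48)],41,p)[:,:2].round(1).tolist())
print("tray",plane("wrist",[(334,210),(420,213)],12,p)[:,:2].round(1).tolist())
print(plane("top",[(229.6,134.9),(241.8,159.3),(229.6,188.5)],41)[:,:2].round(1).tolist())
E
```

```text
[[499.5, 92.5], [577.2, 60.7]]
tray [[421.0, -188.7], [425.2, -295.2]]
[[636.7, 93.4], [570.8, 58.9], [492.2, 88.2]]
```

```bash
cat > wchk.py <<'E'
from h import *
s=env.state();print(s['time_s'],s['ee_pos'].round(1),s['ee_rot'].round(1),s['gripper_width'].round(1),s['qpos'].round(0))
p=camera_params("wrist");a=grab_frame("wrist")
for q in("wide_1_center","tray"):
  for d in spotter.trace(q,"wrist"):
    m=d['region'].astype(np.uint8);x,y,w,h=d['box']
    print(q,d['conf'],d['box'],plane("wrist",[(x+w/2,y+h/2)],24,p)[0,:2].round(0))
    if q=="tray":
        r=cv2.minAreaRect(max(cv2.findContours(m,0,2)[0],key=len));print(plane("wrist",cv2.boxPoints(r),12,p)[:,:2].round(0).tolist())
E
(python3 -m jog '0 0 1.68 0.15 0.7 0 0.6;0 0 3.36 0.3 1.4 0 0.6;0 0 5 0.45 2.1 0 0.6;0 0 6.7 0.6 2.8 0 0.6;0 0 8.4 0.76 3.62 0 0.6'
python3 -m jog '0 0 1.68 0.15 0.7 0 0.6;0 0 3.36 0.3 1.4 0 0.6;0 0 5 0.45 2.1 0 0.6;0 0 6.7 0.6 2.8 0 0.6;0 0 8.4 0.76 3.62 0 0.6'
python3 -m jog '0 0 0 0 0 0 0.6;0 0 0 0 0 0 0.6;0 0 0 0 0 0 0.6')|grep -E 'time|pos|rot'
python3 wchk.py; python3 - <<'E'
from h import *
cv2.imwrite("pics/w9.png",grab_frame("wrist")[:,:,::-1])
E
```

```text
time_s: 48.0
ee_pos: [480.3, 2.8, 180.8]
ee_rot: [-180.0, 0.0, 46.9]
time_s: 48.62
ee_pos: [499.2, 93.4, 180.8]
ee_rot: [-180.0, 0.0, 88.9]
time_s: 49.0
ee_pos: [499.0, 92.1, 180.9]
ee_rot: [-180.0, 0.0, 88.5]Traceback (most recent call last):
  File "wchk.py", line 2, in <module>
    s=env.state();print(s['time_s'],s['ee_pos'].round(1),s['ee_rot'].round(1),s['gripper_width'].round(1),s['qpos'].round(0))
                                                                              ^^^^^^^^^^^^^^^^^^^^^^^^
AttributeError: 'float' object has no attribute 'round'
```

View pics/w9.png

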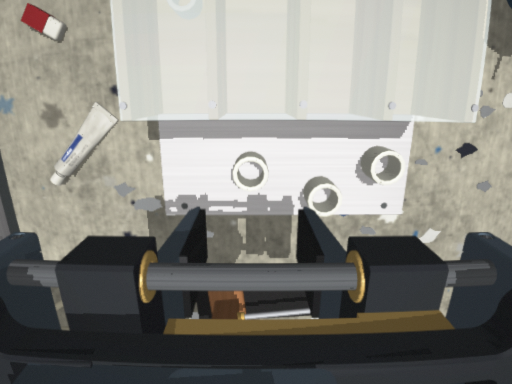

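The rims show at (250,173), (324,199) and (386,167). I'll compute their positions at z=41.

```bash
sed -i "s/s\['gripper_width'\].round(1)/round(s['gripper_width'],1)/" wchk.py; python3 wchk.py; python3 - <<'E'
from h import *
print(plane("wrist",[(250,173),(324,199),(386,167)],41)[:,:2].round(1).tolist())
E
```

```text
49.05 [499.   92.2 181. ] [180.    0.   88.5] 54.6 [  9.  14. 101.  -0.  65.  11.]
wide_1_center 0.94 [231.3, 150.9, 39.6, 43.1] [500.  92.]
[[499.1, 96.2], [577.5, 65.7], [641.9, 99.4]]
```

```bash
(python3 -m jog '0 0 0 0 0.05 -1.5 0.6;0 0 0 0 0.08 -3.2 0.6;0 0 0 0 0.08 -4.8 0.6;0 0 0 0 0.08 -6.2 0.6;0 0 0 0 0.08 -6.72 0.6' 12
python3 -m jog '0 0 0 0 0 0 0.6;0 0 0 0 0 0 0.3;0 0 0 0 0 0 0.3;0 0 0 0 0 0 0.3;0 0 0 0 0 0 0.3'
python3 -m jog '0 0 0 0 0 0 0.3;0 0 0 0 0 0 0.3;0 0 0 0 0 0 0.3')|grep -E 'time|pos|force|wid'
```

```text
time_s: 49.82
ee_pos: [498.0, 94.5, 11.3]
force: [0.7, -0.1, -1.1]
gripper_width: 54.6
time_s: 50.45
ee_pos: [500.1, 95.0, 14.2]
force: [-1.1, 0.5, 6.6]
gripper_width: 38.5
time_s: 50.82
ee_pos: [500.1, 95.0, 14.2]
force: [-0.2, -0.8, 6.2]
gripper_width: 39.0
```

```bash
(python3 -m jog '0 0 0 0 0 0.2 0.3;0 0 0 0 0 0.6 0.3;0 0 0 0 0 1.5 0.3;0 0 0 0 0 3 0.3;0 0 0 0 0 4.5 0.3'
python3 -m jog '0 0 0 0 0 1 0.3;0 0 0 0 0 1 0.3;0 0 0 0 0 1 0.3')|grep -E 'time|pos|force|wid'; python3 wchk.py
```

```text
time_s: 51.45
ee_pos: [498.9, 94.8, 126.9]
force: [0.8, 0.3, -0.6]
gripper_width: 38.2
time_s: 51.82
ee_pos: [498.3, 94.7, 149.6]
force: [-0.5, -0.3, -0.2]
gripper_width: 38.2
51.825 [498.3  94.7 149.6] [-179.9    0.    88.6] 38.2 [  9.  15. 104.  -0.  61.  11.]
wide_1_center 0.79 [213.8, 201.0, 75.2, 62.9] [498.  38.]
```

```bash
(python3 -m jog '0 0 0 -0.1 -1.3 0 0.3;0 0 0 -0.2 -2.7 0 0.3;0 0 0 -0.3 -4 0 0.3;0 0 0 -0.4 -5.4 0 0.3;0 0 0 -0.5 -6.7 0 0.3'
python3 -m jog '0 0 0 -0.1 -1.4 0 0.3;0 0 0 -0.2 -2.8 0 0.3;0 0 0 -0.3 -4.2 0 0.3;0 0 0 -0.4 -5.5 0 0.3;0 0 0 -0.4 -6.7 0 0.3'
python3 -m jog '0 0 0 0 0 0 0.3;0 0 0 0 0 0 0.3;0 0 0 0 0 0 0.3')|grep -E 'time|pos|force|wid'; python3 wchk.py
python3 - <<'E'
from h import *
for n in("scene","top"):
  a=grab_frame(n)
  for d in spotter.trace("tray",n):
    r=cv2.minAreaRect(max(cv2.findContours(d['region'].astype(np.uint8),0,2)[0],key=len))
    print(n,d['conf'],plane(n,cv2.boxPoints(r),12)[:,:2].round(0).tolist())
E
```

```text
time_s: 52.6
ee_pos: [486.1, -73.7, 149.5]
force: [0.6, -0.2, -0.1]
gripper_width: 38.5
time_s: 53.22
ee_pos: [476.0, -241.1, 149.4]
force: [0.4, -0.7, -0.8]
gripper_width: 38.5
time_s: 53.6
ee_pos: [476.5, -239.1, 150.2]
force: [-0.4, 0.4, -0.3]
gripper_width: 38.4
53.6 [ 476.5 -239.1  150.2] [-180.    -0.    88.7] 38.4 [-28.  17. 101.   0.  62. -27.]
wide_1_center 0.65 [213.2, 204.9, 74.5, 62.0] [ 475. -300.]
tray 0.89 [188.0, 112.2, 247.3, 114.1] [ 538. -229.]
[[417.0, -187.0], [663.0, -174.0], [687.0, -285.0], [415.0, -298.0]]
tray 0.43 [202.9, 3.6, 234.0, 42.5] [542. -97.]
[[437.0, -71.0], [600.0, -72.0], [603.0, -114.0], [435.0, -112.0]]
tray 0.26 [84.0, 194.8, 37.8, 39.3] [ 320. -273.]
[[283.0, -279.0], [327.0, -252.0], [342.0, -279.0], [297.0, -308.0]]
scene 0.8 [[410.0, -191.0], [765.0, -165.0], [649.0, -313.0], [355.0, -312.0]]
top 0.92 [[662.0, -179.0], [664.0, -288.0], [424.0, -283.0], [422.0, -178.0]]
top 0.68 [[599.0, 20.0], [600.0, -17.0], [558.0, -18.0], [558.0, 19.0]]
```

```bash
(python3 -m jog '0 0 0 0 0 -1.2 0.3;0 0 0 0 0 -2.5 0.3;0 0 0 0 0 -3.8 0.3;0 0 0 0 0 -4.8 0.3;0 0 0 0 0 -5.3 0.3'
python3 -m jog '0 0 0 0 0 -0.08 0.3;0 0 0 0 0 -0.16 0.3;0 0 0 0 0 -0.2 0.3;0 0 0 0 0 -0.2 0.3')|grep -E 'time|pos|force|wid'
```

```text
time_s: 54.58
ee_pos: [476.1, -239.8, 16.8]
force: [0.1, -0.1, -1.0]
gripper_width: 38.6
time_s: 55.08
ee_pos: [477.0, -240.3, 13.5]
force: [0.9, -0.3, -0.4]
gripper_width: 38.4
```

```bash
(python3 -m jog '0 0 0 0 0 -0.06 0.3;0 0 0 0 0 -0.06 0.3;0 0 0 0 0 -0.06 0.3'
python3 -m jog '0 0 0 0 0 -0.04 0.3;0 0 0 0 0 -0.04 0.3;0 0 0 0 0 -0.04 0.3'
python3 -m jog '0 0 0 0 0 0 0.45;0 0 0 0 0 0 0.6;0 0 0 0 0 0 0.6;0 0 0 0 0 0 0.6'
python3 -m jog '0 0 0 0 0 0.3 0.6;0 0 0 0 0 1 0.6;0 0 0 0 0 2 0.6;0 0 0 0 0 4 0.6;0 0 0 0 0 5.5 0.6')|grep -E 'time|pos|force|wid'
```

```text
time_s: 55.45
ee_pos: [476.7, -240.2, 11.5]
force: [-0.5, -0.0, -0.3]
gripper_width: 38.5
time_s: 55.82
ee_pos: [476.7, -240.2, 11.2]
force: [-1.3, 0.3, 5.7]
gripper_width: 38.5
time_s: 56.32
ee_pos: [476.7, -240.1, 10.4]
force: [-0.1, -0.0, -0.4]
gripper_width: 54.6
time_s: 56.95
ee_pos: [477.1, -240.4, 150.4]
force: [0.1, -1.2, -0.3]
gripper_width: 54.8
```

```bash
(python3 -m jog '0 0 0 0.4 1.2 0.2 0.6;0 0 0 0.8 2.4 0.5 0.6;0 0 0 1.2 3.6 0.8 0.6;0 0 0 1.6 4.8 1 0.6;0 0 0 2 6.1 1.2 0.6'
python3 -m jog '0 0 0 0.4 1.2 0 0.6;0 0 0 0.8 2.4 0 0.6;0 0 0 1.2 3.6 0 0.6;0 0 0 1.6 4.8 0 0.6;0 0 0 2 6.1 0 0.6'
python3 -m jog '0 0 0 0 0 0 0.6;0 0 0 0 0 0 0.6;0 0 0 0 0 0 0.6')|grep -E 'pos'; python3 wchk.py
```

```text
ee_pos: [527.0, -86.7, 178.8]
ee_pos: [576.9, 65.8, 178.5]
ee_pos: [576.3, 63.9, 178.1]
58.575 [576.3  63.9 178.1] [-180.     0.    88.6] 54.9 [ 5. 20. 92. -0. 68.  7.]
wide_1_center 0.26 [296.1, 120.8, 38.4, 42.2] [646.  96.]
```

```bash
python3 wchk.py; python3 - <<'E'
from h import *
a=grab_frame("wrist");print(proj("wrist",[(577,64,41),(642,98,41)]).round(0).tolist())
g=cv2.medianBlur(cv2.cvtColor(a,cv2.COLOR_RGB2GRAY),3)
c=cv2.HoughCircles(g[:230],cv2.HOUGH_GRADIENT,1,25,param1=120,param2=22,minRadius=13,maxRadius=24);print(c)
for n in("top","scene"):
  grab_frame(n);print(n,[(d['conf'],d['box'],plane(n,[(d['box'][0]+d['box'][2]/2,d['box'][1]+d['box'][3]/2)],24)[0,:2].round(0)) for d in spotter.look_for("wide_1_center",n)])
E
```

```text
58.725 [576.5  64.1 178.1] [180.    0.   88.6] 54.8 [ 5. 20. 92. -0. 68.  7.]
[[250.0, 178.0], [314.0, 144.0]]
[[[315.5 142.5  14.5]]]
top [(0.43, [350.5, 190.9, 13.7, 14.7], array([ 476., -246.]))]
scene [(0.67, [326.6, 243.8, 18.1, 25.3], array([ 476., -245.]))]
```

s2 is not where it was and may have been knocked, so I'll look.

```bash
python3 - <<'E'
from h import *
a=grab_frame("wrist")[:,:,::-1];b=grab_frame("scene")[:,:,::-1];t=grab_frame("top")[:,:,::-1]
cv2.imwrite("pics/full_w.png",a);cv2.imwrite("pics/full_s.png",b)
L=cv2.resize(a[:240,60:460],None,fx=1,fy=1)
R=cv2.resize(b[130:310,170:470],(400,240))
T=cv2.resize(t[100:235,200:425],(400,240))
S=cv2.resize(b[150:250,200:330],(400,308))[:240]
cv2.imwrite("pics/m10.png",np.vstack([np.hstack([L,R]),np.hstack([T,S])]))
E
```

```text
(no output)
```

View pics/m10.png

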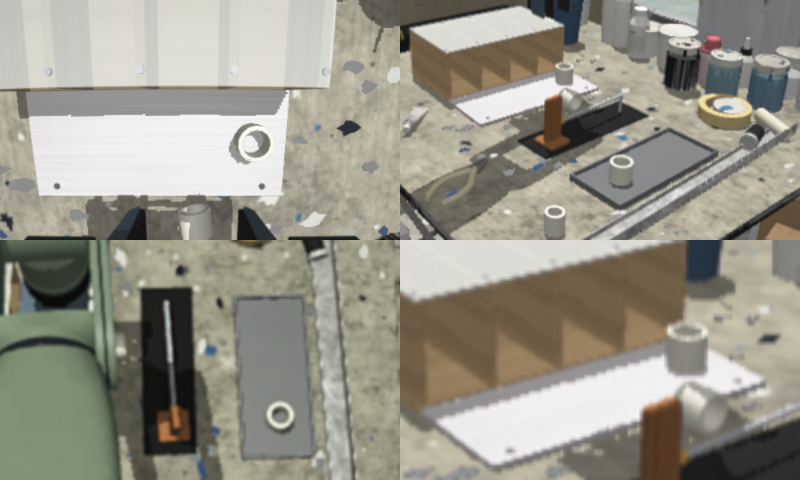

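s2 has been knocked off the ledge and lies tipped beside it (scene crop around 700,400), while s1 stands on the ledge and s3 in the tray. I'll move the hand back and look closely with the wrist camera.

```bash
python3 -m jog '0 0 0 0 -0.6 0.4 0.6;0 0 0 0 -1.2 0.8 0.6;0 0 0 0 -1.8 1.2 0.6;0 0 0 0 -2.4 1.2 0.6;0 0 0 0 -2.4 1.2 0.6'|grep pos
python3 -m jog '0 0 0 0 0 0 0.6;0 0 0 0 0 0 0.6;0 0 0 0 0 0 0.6'|grep pos
python3 - <<'E'
from h import *
for n in("wrist","scene"): print(n,ray(n,[(256,192)])[0].round(0))
p=camera_params("wrist");np.savez("wp.npz",**p)
a=grab_frame("wrist")[:,:,::-1];b=grab_frame("scene")[:,:,::-1]
cv2.imwrite("pics/full_w2.png",a);cv2.imwrite("pics/full_s2.png",b)
print("wrist ledge front edge px",proj("wrist",[(577,32,7),(577,0,0),(577,20,0),(577,-40,4)],p).round(0).tolist())
cx,cy=proj("wrist",[(577,15,10)],p)[0].round().astype(int);print(cx,cy)
print("scene px",proj("scene",[(577,15,10)]).round())
A=cv2.resize(a[max(0,cy-75):cy+75,cx-75:cx+75],(450,450),interpolation=2)
u,v=proj("scene",[(577,15,10)])[0].round().astype(int)
B=cv2.resize(b[v-45:v+45,u-35:u+35],(350,450),interpolation=2)
cv2.imwrite("pics/m11.png",np.hstack([A,B]))
E
```

```text
ee_pos: [576.5, 3.5, 207.9]
ee_pos: [576.6, 5.3, 207.7]
wrist [580.  87. 378.]
scene [-135. -804.  545.]
wrist ledge front edge px [[250.0, 142.0], [251.0, 167.0], [250.0, 151.0], [251.0, 198.0]]
250 157
scene px [[293. 205.]]
```

View pics/m11.png

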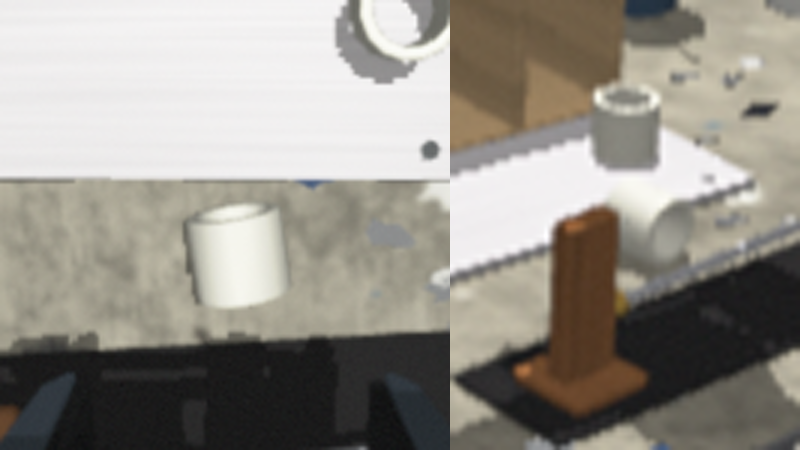

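The sleeve lies on the table with its axis roughly along y, about 10° off. I'll compute its centre and plan to grip it, lift it, tilt it about 60° and set it down leaning, so that it rights itself.

```bash
python3 - <<'E'
from h import *
p=dict(np.load("wp.npz"))
C=lambda l:np.array(l,float)/3+[175,82]-.33
print("rim top edge at z~36: ends",plane("wrist",C([(232,208),(244,302)]),36,p)[:,:2].round(1).tolist())
print("sides z19",plane("wrist",C([(190,235),(200,295),(279,215),(288,275)]),19,p)[:,:2].round(1).tolist())
# model check: outline of lying cylinder
for c,ax in [((577,-3),99),((576,-2),100)]:
  a=np.radians(ax);u=np.array([np.cos(a),np.sin(a),0]);w=np.array([-u[1],u[0],0]);P=[]
  for s in(17,-17):
    for f in np.radians([0,45,90,135,180]): P.append(np.array([*c,19])+s*u+19*(np.cos(f)*w+np.sin(f)*np.array([0,0,1])))
  print(((proj("wrist",P,p)-[175,82])*3).round(0).tolist())
E
```

```text
rim top edge at z~36: ends [[579.1, 26.5], [582.9, -10.1]]
sides z19 [[562.2, 13.1], [565.4, -11.6], [597.5, 20.3], [600.9, -4.1]]
[[173.0, 240.0], [185.0, 245.0], [219.0, 242.0], [254.0, 233.0], [267.0, 223.0], [189.0, 321.0], [201.0, 328.0], [235.0, 327.0], [269.0, 317.0], [281.0, 305.0]]
[[169.0, 239.0], [181.0, 243.0], [216.0, 239.0], [251.0, 230.0], [264.0, 220.0], [187.0, 319.0], [200.0, 326.0], [233.0, 324.0], [267.0, 314.0], [279.0, 301.0]]
```

```bash
(python3 -m jog '0 0 0.9 0.1 0.1 -1.6 0.6;0 0 1.88 0.18 0.2 -3.2 0.6;0 0 1.88 0.18 0.2 -4.8 0.6;0 0 1.88 0.18 0.2 -6.4 0.6;0 0 1.88 0.18 0.2 -7.4 0.6' 15
python3 -m jog '0 0 0 0 0 -0.3 0.6;0 0 0 0 0 -0.65 0.6;0 0 0 0 0 -0.65 0.6;0 0 0 0 0 -0.65 0.6'
python3 -m jog '0 0 0 0 0 0 0.3;0 0 0 0 0 0 0.3;0 0 0 0 0 0 0.3;0 0 0 0 0 0 0.3;0 0 0 0 0 0 0.3'
python3 -m jog '0 0 0 0 0 0 0.3;0 0 0 0 0 0 0.3;0 0 0 0 0 0 0.3')|grep -E 'time|pos|rot|force|wid'
```

```text
time_s: 61.0
ee_pos: [580.2, 10.0, 21.0]
ee_rot: [-179.9, -0.0, 98.0]
force: [-0.0, -0.5, -0.0]
gripper_width: 54.9
time_s: 61.5
ee_pos: [581.8, 9.9, 7.6]
ee_rot: [179.9, 0.0, 98.0]
force: [0.4, 0.2, 0.1]
gripper_width: 54.9
time_s: 62.12
ee_pos: [581.2, 9.8, 7.1]
ee_rot: [180.0, 0.0, 98.0]
force: [-0.8, 0.3, 5.1]
gripper_width: 36.3
time_s: 62.5
ee_pos: [581.3, 9.8, 7.1]
ee_rot: [180.0, 0.0, 98.0]
force: [-1.9, 0.0, 5.3]
gripper_width: 36.1
```

```bash
(python3 -m jog '0 0 0 0 0 0 0.6;0 0 0 0 0 0 0.6;0 0 0 0 0 -0.06 0.6;0 0 0 0 0 -0.12 0.6;0 0 0 0 0 -0.12 0.6'
python3 -m jog '0 0 0 0 0 0 0.3;0 0 0 0 0 0 0.3;0 0 0 0 0 0 0.3;0 0 0 0 0 0 0.3;0 0 0 0 0 0 0.3'
python3 -m jog '0 0 0 0 0 0 0.3;0 0 0 0 0 0 0.3;0 0 0 0 0 0 0.3')|grep -E 'time|pos|rot|force|wid'
```

```text
time_s: 63.12
ee_pos: [581.2, 9.7, 3.6]
ee_rot: [180.0, 0.0, 98.0]
force: [-0.4, -1.0, 0.5]
gripper_width: 54.8
time_s: 63.75
ee_pos: [581.1, 9.9, 3.7]
ee_rot: [-180.0, -0.0, 98.0]
force: [0.0, -0.1, -0.8]
gripper_width: 36.2
time_s: 64.12
ee_pos: [581.2, 9.8, 3.7]
ee_rot: [180.0, -0.0, 98.0]
force: [-0.5, 0.7, -0.6]
gripper_width: 36.3
```

```bash
(python3 -m jog '0 0 0 0 0 0.3 0.3;0 0 0 0 0 1 0.3;0 0 0 0 0 2.4 0.3;0 0 0 0 0 4 0.3;0 0 0 0 0 5.6 0.3'
python3 -m jog '0 0 -1.9 0 0.2 0.8 0.3;0 0 -3.8 -0.1 0.4 1.6 0.3;0 0 -5.7 -0.2 0.6 1.6 0.3;0 0 -7.7 -0.2 0.8 1.6 0.3;0 0 -9.8 -0.2 0.9 1.6 0.3'
python3 -m jog '0 0 -1.9 0 0.2 0 0.3;0 0 -3.8 -0.1 0.4 0 0.3;0 0 -5.7 -0.2 0.6 0 0.3;0 0 -7.7 -0.2 0.8 0 0.3;0 0 -9.8 -0.2 0.9 0 0.3'
python3 -m jog '0 0 0 0 0 0 0.3;0 0 0 0 0 0 0.3;0 0 0 0 0 0 0.3')|grep -E 'pos|rot|force|wid'
```

```text
ee_pos: [581.1, 9.9, 145.5]
ee_rot: [180.0, 0.0, 98.0]
force: [0.2, 0.3, -1.3]
gripper_width: 36.2
ee_pos: [576.1, 32.6, 184.4]
ee_rot: [180.0, -0.0, 48.7]
force: [0.6, -0.3, 0.2]
gripper_width: 36.5
ee_pos: [571.1, 55.1, 184.3]
ee_rot: [180.0, -0.0, -0.3]
force: [-0.1, -0.9, -0.5]
gripper_width: 36.6
ee_pos: [571.2, 54.7, 183.8]
ee_rot: [180.0, -0.0, 0.1]
force: [-0.5, -0.1, -0.3]
gripper_width: 36.2
```

```bash
(python3 -m jog '0 -1.2 0 0 0 0 0.3;0 -2.4 0 0 0 0 0.3;0 -3.6 0 0 0 0 0.3;0 -4.8 0 0 0 0 0.3;0 -6 0 0 0 0 0.3'
python3 -m jog '0 -1.2 0 0 0 0 0.3;0 -2.4 0 0 0 0 0.3;0 -3.6 0 0 0 0 0.3;0 -4.8 0 0 0 0 0.3;0 -6 0 0 0 0 0.3'
python3 -m jog '0 0 0 0 0 0 0.3;0 0 0 0 0 0 0.3;0 0 0 0 0 0 0.3')|grep -E 'pos|rot|force|wid'
python3 - <<'E'
from h import *
s=env.state();print(s['qpos'].round(0),cv2.Rodrigues(np.eye(3))[0].T, s['ee_rot'].round(1))
from scipy.spatial.transform import Rotation as R
print("tool z",R.from_euler('xyz',s['ee_rot'],degrees=True).as_matrix()[:,2].round(2))
cv2.imwrite("pics/full_s3.png",grab_frame("scene")[:,:,::-1]);print([(d['conf'],d['box']) for d in spotter.look_for("wide_1_center","scene")],proj("scene",[s['ee_pos']]).round())
E
```

```text
ee_pos: [571.0, 54.8, 184.2]
ee_rot: [180.0, -30.2, 0.1]
force: [-0.5, -0.0, -1.0]
gripper_width: 36.2
ee_pos: [567.3, -23.7, 240.4]
ee_rot: [154.8, -45.7, 27.8]
force: [0.6, -0.3, 0.6]
gripper_width: 36.4
ee_pos: [567.9, -21.9, 239.7]
ee_rot: [155.3, -45.8, 27.3]
force: [-0.2, 0.4, -0.7]
gripper_width: 36.1
[ -2.  -0. 129. -76.   3. 146.] [[0. 0. 0.]] [155.3 -45.8  27.3]
tool z [ 0.77 -0.07 -0.63]
[(0.65, [326.8, 248.3, 15.7, 19.9])] [[304. 124.]]
```

The wrist limit blocks that tilt direction. I'll undo it and tilt sideways instead, with the fingers pointing toward +y.

```bash
(python3 -m jog '0 1.2 0 0 0 0 0.3;0 2.4 0 0 0 0 0.3;0 3.6 0 0 0 0 0.3;0 4.8 0 0 0 0 0.3;0 6 0 0 0 0 0.3'
python3 -m jog '0 0 0 0 0 0 0.3;0 0 0 0 0 0 0.3;0 0 0 0 0 0 0.3;0 0 0 0 0 0 0.3')|grep -E 'pos|rot|force|wid'
python3 -c "
from h import *
s=env.state();print(s['qpos'].round(0))"
```

```text
ee_pos: [566.5, -20.5, 239.9]
ee_rot: [168.3, -20.1, 19.9]
force: [1.0, -1.7, -1.2]
gripper_width: 36.0
ee_pos: [566.6, -22.6, 239.7]
ee_rot: [167.9, -20.4, 19.8]
force: [0.4, -0.8, 0.3]
gripper_width: 36.3
[ -1.   6. 107.  -6.  45.  75.]
```

```bash
cat > go.py <<'E'
# usage: go.py x y z roll pitch yaw -> rotvec (units of 5deg) and shift (25mm)
import sys; from h import *
from scipy.spatial.transform import Rotation as R
t=np.array(sys.argv[1:],float);s=env.state()
r=(R.from_euler('xyz',t[3:],degrees=True)*R.from_euler('xyz',s['ee_rot'],degrees=True).inv()).as_rotvec(degrees=True)
print("turn",(r/5).round(2),"shift",((t[:3]-s['ee_pos'])/25).round(2))
E
python3 go.py 580 62 180 180 0 90
```

```text
turn [-2.08  4.58 14.26] shift [ 0.54  3.38 -2.39]
```

```bash
(python3 -m jog '-0.21 0.46 1.43 0.05 0.34 -0.2 0.3;-0.42 0.92 2.85 0.1 0.68 -0.5 0.3;-0.62 1.37 4.28 0.15 1 -0.7 0.3;-0.83 1.83 5.7 0.2 1.35 -0.9 0.3;-1.04 2.29 7.13 0.27 1.69 -1.2 0.3'
python3 -m jog '-0.21 0.46 1.43 0.05 0.34 -0.2 0.3;-0.42 0.92 2.85 0.1 0.68 -0.5 0.3;-0.62 1.37 4.28 0.15 1 -0.7 0.3;-0.83 1.83 5.7 0.2 1.35 -0.9 0.3;-1.04 2.29 7.13 0.27 1.69 -1.2 0.3'
python3 -m jog '0 0 0 0 0 0 0.3;0 0 0 0 0 0 0.3;0 0 0 0 0 0 0.3')|grep -E 'pos|rot|force|wid'
python3 -c "
from h import *
s=env.state();print(s['qpos'].round(0))"
```

```text
ee_pos: [574.2, 19.7, 210.2]
ee_rot: [170.8, -8.3, 55.1]
force: [0.1, 0.3, -0.9]
gripper_width: 36.5
ee_pos: [581.2, 61.9, 180.2]
ee_rot: [180.0, 0.0, 90.2]
force: [-0.4, -0.1, -0.2]
gripper_width: 36.1
ee_pos: [580.9, 61.4, 180.8]
ee_rot: [179.9, -0.0, 89.9]
force: [0.9, 0.6, -0.5]
gripper_width: 36.3
[ 5. 20. 91.  0. 68.  5.]
```

```bash
(python3 -m jog '1.2 0 0 0 0 0 0.3;2.4 0 0 0 0 0 0.3;3.6 0 0 0 0 0 0.3;4.8 0 0 0 0 0 0.3;6 0 0 0 0 0 0.3'
python3 -m jog '1.2 0 0 0 0 0 0.3;2.4 0 0 0 0 0 0.3;3.6 0 0 0 0 0 0.3;4.8 0 0 0 0 0 0.3;6 0 0 0 0 0 0.3'
python3 -m jog '0 0 0 0 0 0 0.3;0 0 0 0 0 0 0.3;0 0 0 0 0 0 0.3')|grep -E 'time|pos|rot|force|wid'
python3 -c "
from h import *
from scipy.spatial.transform import Rotation as R
s=env.state();print(s['qpos'].round(0),R.from_euler('xyz',s['ee_rot'],degrees=True).as_matrix()[:,2].round(2))"
```

```text
time_s: 71.47
ee_pos: [581.3, 61.2, 181.1]
ee_rot: [179.9, -30.2, 89.9]
force: [0.0, 0.3, -1.0]
gripper_width: 36.4
time_s: 72.1
ee_pos: [581.3, 61.1, 180.7]
ee_rot: [179.9, -60.1, 90.0]
force: [-0.6, -0.3, -0.8]
gripper_width: 36.5
time_s: 72.47
ee_pos: [581.3, 62.3, 181.3]
ee_rot: [179.8, -59.9, 90.2]
force: [-0.3, -1.2, -0.6]
gripper_width: 36.1
[-22.  33.  97.  53.  86. -45.] [ 0.    0.87 -0.5 ]
```

```bash
(python3 -m jog '0 0 0 -0.3 0.6 0 0.3;0 0 0 -0.5 1.2 -0.6 0.3;0 0 0 -0.62 1.9 -1.8 0.3;0 0 0 -0.62 1.9 -3 0.3;0 0 0 -0.62 1.9 -4.2 0.3'
python3 -m jog '0 0 0 0 0 -0.8 0.3;0 0 0 0 0 -1.4 0.3;0 0 0 0 0 -1.6 0.3;0 0 0 0 0 -1.6 0.3;0 0 0 0 0 -1.6 0.3'
python3 -m jog '0 0 0 0 0 -0.1 0.3;0 0 0 0 0 -0.1 0.3;0 0 0 0 0 -0.1 0.3'
python3 -m jog '0 0 0 0 0 -0.06 0.3;0 0 0 0 0 -0.06 0.3;0 0 0 0 0 -0.06 0.3')|grep -E 'pos|rot|force|wid'
```

```text
ee_pos: [565.0, 110.9, 75.1]
ee_rot: [180.0, -60.0, 90.1]
force: [0.3, -0.5, -0.2]
gripper_width: 36.2
ee_pos: [566.0, 109.3, 36.0]
ee_rot: [179.9, -60.0, 90.1]
force: [0.3, -0.2, -1.4]
gripper_width: 36.2
ee_pos: [565.7, 109.4, 32.9]
ee_rot: [-180.0, -60.0, 89.9]
force: [0.4, -0.2, -0.1]
gripper_width: 36.5
ee_pos: [565.7, 109.4, 31.2]
ee_rot: [-179.9, -60.0, 89.9]
force: [0.6, -0.2, -0.2]
gripper_width: 36.5
```

Now small steps until contact.

```bash
(python3 -m jog '0 0 0 0 0 -0.06 0.3;0 0 0 0 0 -0.06 0.3;0 0 0 0 0 -0.06 0.3'
python3 -m jog '0 0 0 0 0 -0.06 0.3;0 0 0 0 0 -0.06 0.3;0 0 0 0 0 -0.06 0.3'
python3 -m jog '0 0 0 0 0 -0.06 0.3;0 0 0 0 0 -0.06 0.3;0 0 0 0 0 -0.06 0.3')|grep -E 'pos|force|wid'
```

```text
ee_pos: [565.7, 109.4, 29.8]
force: [-0.7, 0.9, -0.9]
gripper_width: 36.3
ee_pos: [565.8, 109.4, 28.3]
force: [0.4, -0.0, 0.1]
gripper_width: 36.1
ee_pos: [565.8, 109.5, 28.1]
force: [-1.8, -2.1, 5.6]
gripper_width: 36.3
```

```bash
(python3 -m jog '0 0 0 0 0 0 0.43;0 0 0 0 0 0 0.46;0 0 0 0 0 0 0.5;0 0 0 0 0 0 0.6;0 0 0 0 0 0 0.6' 
python3 -m jog '0 0 0 0 0 0 0.6;0 0 0 0 0 0 0.6;0 0 0 0 -0.1 0.06 0.6;0 0 0 0 -0.5 0.3 0.6;0 0 0 0 -1 0.58 0.6'
python3 -m jog '0 0 0 0 -0.7 0.4 0.6;0 0 0 0 -1.4 0.8 0.6;0 0 0 0 -2.1 1.2 0.6;0 0 0 0 -2.1 2.4 0.6;0 0 0 0 -2.1 4 0.6')|grep -E 'pos|force|wid'
python3 - <<'E'
from h import *
p=camera_params("wrist")
for n in("scene","top","wrist"):
  a=grab_frame(n);cv2.imwrite(f"pics/u_{n}.png",a[:,:,::-1])
  print(n,[(d['conf'],d['box'],plane(n,[(d['box'][0]+d['box'][2]/2,d['box'][1]+d['box'][3]/2)],24,p if n=="wrist" else None)[0,:2].round(0)) for d in spotter.look_for("wide_1_center",n)])
E
```

```text
ee_pos: [565.6, 109.4, 26.7]
force: [0.2, -0.4, -0.2]
gripper_width: 54.5
ee_pos: [565.7, 83.6, 41.7]
force: [0.6, 0.1, 1.0]
gripper_width: 54.8
ee_pos: [565.4, 30.8, 141.9]
force: [-0.3, 0.6, 0.8]
gripper_width: 54.8
scene [(0.67, [327.6, 243.9, 15.4, 23.4], array([ 478., -242.]))]
top []
wrist []
```

```bash
(python3 -m jog '-1.2 0 0 0 0.2 0.5 0.6;-2.4 0 0 0 0.4 1 0.6;-3.6 0 0 0 0.6 1.2 0.6;-4.8 0 0 0 0.8 1.2 0.6;-6 0 0 0 1 1.2 0.6' 
python3 -m jog '-1.2 0 0 0 0.2 0 0.6;-2.4 0 0 0 0.4 0 0.6;-3.6 0 0 0 0.6 0 0.6;-4.8 0 0 0 0.8 0 0.6;-6 0 0 0 0.9 0 0.6'
python3 -m jog '0 0 0 0 0 0 0.6;0 0 0 0 0 0 0.6;0 0 0 0 0 0 0.6')|grep -E 'pos|rot'
cat > ring.py <<'E'
from h import *
p=camera_params("wrist");a=grab_frame("wrist");cv2.imwrite("pics/ring.png",a[:,:,::-1])
g=cv2.medianBlur(cv2.cvtColor(a,cv2.COLOR_RGB2GRAY),3)
c=cv2.HoughCircles(g[:230],cv2.HOUGH_GRADIENT,1,20,param1=100,param2=18,minRadius=11,maxRadius=24)
for x,y,r in (c[0] if c is not None else []): print(x,y,r,plane("wrist",[(x,y)],41,p)[0,:2].round(1))
print([(d['conf'],d['box'],plane("wrist",[(d['box'][0]+d['box'][2]/2,d['box'][1]+d['box'][3]/2)],24,p)[0,:2].round(0)) for d in spotter.look_for("wide_1_center","wrist")])
E
python3 ring.py
```

```text
ee_pos: [565.2, 56.8, 170.3]
ee_rot: [-179.8, -29.8, 89.9]
ee_pos: [565.1, 79.4, 170.2]
ee_rot: [-179.9, 0.2, 90.0]
ee_pos: [565.5, 78.3, 170.8]
ee_rot: [-179.9, -0.1, 89.9]
251.5 173.5 13.4 [566.8  84.3]
323.5 155.5 18.5 [638.2 102.6]
[]
```

```bash
python3 - <<'E'
from h import *
a=cv2.cvtColor(cv2.imread("pics/ring.png"),6).astype(np.uint8)
b=cv2.cvtColor(cv2.imread("pics/w9.png"),6)
def prof(im,c,rs=range(4,28,2)):
    P=cv2.warpPolar(im,(28,8),c,28,cv2.WARP_POLAR_LINEAR)
    return P[:,4::2]
print(prof(a,(251.5,173.5)));print("ref s3 upright");print(prof(b,(250,173)))
# sampled crop, subsampled
print(a[144:206:4,222:284:4])
g=grab_frame("scene");print("scene",[(d['conf'],d['box']) for d in spotter.trace("wide_1_center","scene")],proj("scene",[(567,85,41),(567,85,7),(642,98,24)]).round())
E
```

```text
[[241 240 229 117 113 227 248 240 241 241 241 242]
 [240 203 134 123 122 182 247 241 238 240 241 240]
 [225 142 137 137 153 251 245 240 215 148 145 147]
 [239 194 143 141 145 224 247 207 237 240 240 239]
 [240 240 238 202 133 197 249 239 151 229 239 239]
 [241 240 238 240 239 232 251 237 147 234 242 239]
 [240 240 240 239 155 214 249 243 144 138 197 238]
 [241 240 234 149 151 170 250 248 155 232 242 241]]
ref s3 upright
[[240 241 230 140 116 222 247 234 240 240 240 240]
 [237 235 134 126 124 212 249 239 237 235 236 238]
 [236 189 141 141 141 227 251 241 237 160 150 150]
 [236 231 142 142 141 238 250 222 238 237 237 237]
 [241 241 241 195 129 236 249 182 232 242 242 242]
 [241 242 243 241 237 248 250 124 188 241 242 241]
 [243 243 237 171 203 250 241 145 139 196 242 243]
 [241 242 201 153 151 246 252 145 171 239 240 240]]
[[241 241 242 242 243 243 243 243 244 244 244 244 244 244 245 245]
 [238 239 239 238 239 238 239 238 238 239 239 239 239 239 239 239]
 [242 242 242 242 242 229 137 135 139 153 240 241 241 242 242 242]
 [240 240 241 240 216 128 194 246 234 210 139 238 240 240 241 240]
[... 188 characters left out ...]
 240 240 240]
 [240 240 230 240 195 239 241 241 241 236 145 236 235 241 241 241]
 [239 239 228 235 209 140 237 240 240 235 114 245 233 241 242 242]
 [236 235 235 164 249 139 142 143 136 126 119 249 238 239 240 240]
 [239 239 239 212 241 248 145 141 135 132 249 241 240 240 240 240]
 [239 239 238 238 226 233 249 252 250 248 240 238 239 239 239 239]
 [238 238 238 238 238 238 236 239 240 217 240 240 240 241 241 240]
 [237 237 238 238 238 239 236 148 150 150 150 184 241 241 241 242]
 [236 236 236 237 236 237 161 147 148 148 146 149 236 236 236 166]
 [147 148 147 148 147 146 145 147 148 147 148 147 148 147 148 149]]
scene [(0.91, [326.5, 245.1, 18.1, 26.1])] [[274. 186.]
 [274. 198.]
 [292. 184.]]
```

The ring profile matches the upright reference, so s2 stands at (567,85). Picking it up.

```bash
(python3 -m jog '0 0 0 0.04 0.24 -1.4 0.6;0 0 0 0.04 0.24 -2.8 0.6;0 0 0 0.04 0.24 -4.2 0.6;0 0 0 0.04 0.24 -5.5 0.6;0 0 0 0.04 0.24 -6.1 0.6' 12
python3 -m jog '0 0 0 0 0 -0.18 0.6;0 0 0 0 0 -0.18 0.6;0 0 0 0 0 -0.18 0.3;0 0 0 0 0 -0.18 0.3;0 0 0 0 0 -0.18 0.3'
python3 -m jog '0 0 0 0 0 0 0.3;0 0 0 0 0 0 0.3;0 0 0 0 0 0 0.3;0 0 0 0 0 0 0.3'
python3 -m jog '0 0 0 0 0 0.2 0.3;0 0 0 0 0 0.6 0.3;0 0 0 0 0 1.5 0.3;0 0 0 0 0 3 0.3;0 0 0 0 0 4.5 0.3'
python3 -m jog '0 0 0 0 0 1 0.3;0 0 0 0 0 1 0.3;0 0 0 0 0 1 0.3')|grep -E 'time|pos|force|wid'
```

```text
time_s: 80.22
ee_pos: [565.7, 85.0, 17.1]
force: [-0.2, 0.8, 0.4]
gripper_width: 54.7
time_s: 80.85
ee_pos: [567.1, 85.5, 15.1]
force: [-1.5, -0.4, 3.0]
gripper_width: 36.4
time_s: 81.35
ee_pos: [567.1, 85.5, 15.1]
force: [-0.7, -0.8, 5.4]
gripper_width: 36.0
time_s: 81.98
ee_pos: [566.5, 85.4, 128.1]
force: [0.1, -0.4, 0.1]
gripper_width: 36.3
time_s: 82.35
ee_pos: [565.9, 85.3, 150.7]
force: [0.2, -0.7, -0.7]
gripper_width: 36.4
```

```bash
(python3 -m jog '0 0 0 -0.1 -1.3 0 0.3;0 0 0 -0.2 -2.6 0 0.3;0 0 0 -0.3 -3.9 0 0.3;0 0 0 -0.35 -5.2 0 0.3;0 0 0 -0.42 -6.45 0 0.3'
python3 -m jog '0 0 0 -0.1 -1.3 0 0.3;0 0 0 -0.2 -2.6 0 0.3;0 0 0 -0.3 -3.9 0 0.3;0 0 0 -0.35 -5.2 0 0.3;0 0 0 -0.42 -6.45 0 0.3'
python3 -m jog '0 0 0 0 0 0 0.3;0 0 0 0 0 0 0.3;0 0 0 0 0 0 0.3'
python3 -m jog '0 0 0 0 0 -1.2 0.3;0 0 0 0 0 -2.5 0.3;0 0 0 0 0 -3.8 0.3;0 0 0 0 0 -4.8 0.3;0 0 0 0 0 -5.3 0.3'
python3 -m jog '0 0 0 0 0 -0.08 0.3;0 0 0 0 0 -0.12 0.3;0 0 0 0 0 -0.12 0.3;0 0 0 0 0 -0.12 0.3'
python3 -m jog '0 0 0 0 0 -0.06 0.3;0 0 0 0 0 -0.06 0.3;0 0 0 0 0 -0.06 0.3')|grep -E 'pos|force|wid'
```

```text
ee_pos: [555.1, -76.8, 149.9]
force: [0.6, 0.8, -0.4]
gripper_width: 36.5
ee_pos: [544.6, -237.8, 149.8]
force: [-0.4, -0.5, -0.5]
gripper_width: 36.4
ee_pos: [545.5, -236.0, 151.3]
force: [-0.2, 0.0, -1.0]
gripper_width: 36.4
ee_pos: [545.1, -235.9, 17.9]
force: [-0.3, -0.1, -0.6]
gripper_width: 36.1
ee_pos: [546.0, -237.3, 17.0]
force: [0.4, -1.3, -1.4]
gripper_width: 36.2
ee_pos: [545.6, -237.1, 14.7]
force: [0.2, -0.3, -0.6]
gripper_width: 36.2
```

```bash
(python3 -m jog '0 0 0 0 0 -0.06 0.3;0 0 0 0 0 -0.08 0.3;0 0 0 0 0 -0.08 0.3'
python3 -m jog '0 0 0 0 0 -0.05 0.3;0 0 0 0 0 -0.05 0.3;0 0 0 0 0 -0.05 0.3')|grep -E 'pos|force|wid'
```

```text
ee_pos: [545.6, -237.1, 12.7]
force: [0.8, -0.5, -1.1]
gripper_width: 36.5
ee_pos: [545.8, -237.2, 12.0]
force: [-2.3, 0.8, 4.6]
gripper_width: 36.3
```

```bash
(python3 -m jog '0 0 0 0 0 0 0.45;0 0 0 0 0 0 0.6;0 0 0 0 0 0 0.6;0 0 0 0 0 0 0.6'
python3 -m jog '0 0 0 0 0 0.3 0.6;0 0 0 0 0 1 0.6;0 0 0 0 0 2 0.6;0 0 0 0 0 4 0.6;0 0 0 0 0 6 0.6'
python3 -m jog '0 0 0 0.4 1.3 0.2 0.6;0 0 0 0.8 2.6 0.4 0.6;0 0 0 1.2 3.9 0.4 0.6;0 0 0 1.6 5.2 0.4 0.6;0 0 0 1.9 6.6 0.4 0.6'
python3 -m jog '0 0 0 0.4 1.3 0 0.6;0 0 0 0.8 2.6 0 0.6;0 0 0 1.2 3.9 0 0.6;0 0 0 1.6 5.2 0 0.6;0 0 0 1.9 6.6 0 0.6'
python3 -m jog '0 0 0 0 0 0 0.6;0 0 0 0 0 0 0.6;0 0 0 0 0 0 0.6')|grep -E 'pos|wid'; python3 ring.py;python3 wchk.py|head -1
```

```text
ee_pos: [545.6, -237.1, 11.3]
gripper_width: 54.9
ee_pos: [545.6, -237.1, 164.3]
gripper_width: 54.8
ee_pos: [593.7, -71.1, 173.2]
gripper_width: 54.5
ee_pos: [641.2, 93.9, 173.2]
gripper_width: 54.7
ee_pos: [640.5, 91.8, 172.0]
gripper_width: 54.7
254.5 173.5 19.0 [645.   97.3]
[(0.72, [0.0, 0.4, 316.7, 221.4], array([547., 159.]))]
89.075 [640.6  91.9 171.8] [180.   -0.   89.9] 54.6 [ 7. 26. 83.  0. 70.  7.]
```

```bash
(python3 -m jog '0 0 0 0.1 0.18 -1.4 0.6;0 0 0 0.1 0.18 -2.8 0.6;0 0 0 0.1 0.18 -4.2 0.6;0 0 0 0.1 0.18 -5.5 0.6;0 0 0 0.1 0.18 -6.1 0.6'
python3 -m jog '0 0 0 0 0 -0.22 0.6;0 0 0 0 0 -0.22 0.6;0 0 0 0 0 -0.22 0.3;0 0 0 0 0 -0.22 0.3;0 0 0 0 0 -0.22 0.3'
python3 -m jog '0 0 0 0 0 0 0.3;0 0 0 0 0 0 0.3;0 0 0 0 0 0 0.3;0 0 0 0 0 0 0.3'
python3 -m jog '0 0 0 0 0 0.2 0.3;0 0 0 0 0 0.6 0.3;0 0 0 0 0 1.5 0.3;0 0 0 0 0 3 0.3;0 0 0 0 0 4.5 0.3'
python3 -m jog '0 0 0 0 0 1 0.3;0 0 0 0 0 1 0.3;0 0 0 0 0 1 0.3')|grep -E 'time|pos|force|wid'
python3 - <<'E'
from h import *
a=grab_frame("top");cv2.imwrite("pics/t12.png",a[:,:,::-1])
print([(d['conf'],d['box'],plane("top",[(d['box'][0]+d['box'][2]/2,d['box'][1]+d['box'][3]/2)],21)[0,:2].round(0)) for d in spotter.look_for("wide_1_center","top")])
for d in spotter.trace("tray","top"):
    r=cv2.minAreaRect(max(cv2.findContours(d['region'].astype(np.uint8),0,2)[0],key=len))
    print(d['conf'],plane("top",cv2.boxPoints(r),12)[:,:2].round(0).tolist())
E
```

```text
time_s: 89.85
ee_pos: [642.1, 97.0, 17.1]
force: [-0.8, 0.1, -0.3]
gripper_width: 54.7
time_s: 90.48
ee_pos: [643.7, 97.5, 14.6]
force: [-0.3, -0.5, 3.6]
gripper_width: 38.7
time_s: 90.98
ee_pos: [643.8, 97.5, 14.6]
force: [-0.8, 0.1, 5.7]
gripper_width: 38.6
time_s: 91.6
ee_pos: [642.9, 97.4, 127.2]
force: [0.3, -0.2, -0.2]
gripper_width: 38.9
time_s: 91.98
ee_pos: [642.3, 97.3, 149.8]
force: [-0.1, -0.3, -0.7]
gripper_width: 38.6
[]
0.88 [[660.0, -174.0], [670.0, -289.0], [419.0, -299.0], [409.0, -188.0]]
```

```bash
(python3 -m jog '0 0 0 -0.1 -1.3 0 0.3;0 0 0 -0.2 -2.6 0 0.3;0 0 0 -0.3 -3.9 0 0.3;0 0 0 -0.45 -5.2 0 0.3;0 0 0 -0.57 -6.63 0 0.3'
python3 -m jog '0 0 0 -0.1 -1.3 0 0.3;0 0 0 -0.2 -2.6 0 0.3;0 0 0 -0.3 -3.9 0 0.3;0 0 0 -0.45 -5.2 0 0.3;0 0 0 -0.57 -6.63 0 0.3'
python3 -m jog '0 0 0 0 0 0 0.3;0 0 0 0 0 0 0.3;0 0 0 0 0 0 0.3'
python3 -m jog '0 0 0 0 0 -1.2 0.3;0 0 0 0 0 -2.5 0.3;0 0 0 0 0 -3.8 0.3;0 0 0 0 0 -4.8 0.3;0 0 0 0 0 -5.3 0.3'
python3 -m jog '0 0 0 0 0 -0.08 0.3;0 0 0 0 0 -0.12 0.3;0 0 0 0 0 -0.12 0.3;0 0 0 0 0 -0.12 0.3'
python3 -m jog '0 0 0 0 0 -0.06 0.3;0 0 0 0 0 -0.06 0.3;0 0 0 0 0 -0.06 0.3')|grep -E 'pos|force|wid'
```

```text
ee_pos: [628.3, -69.2, 149.9]
force: [0.3, -0.0, -0.5]
gripper_width: 38.5
ee_pos: [614.1, -234.8, 149.8]
force: [-0.1, -1.2, -0.8]
gripper_width: 38.5
ee_pos: [614.7, -232.9, 150.7]
force: [0.8, -0.4, -0.1]
gripper_width: 38.6
ee_pos: [614.1, -232.8, 17.1]
force: [0.5, -0.1, -0.6]
gripper_width: 38.2
ee_pos: [615.1, -234.3, 16.3]
force: [-0.5, 0.2, -0.8]
gripper_width: 38.4
ee_pos: [614.6, -234.1, 14.0]
force: [-0.5, 0.2, 0.4]
gripper_width: 38.8
```

```bash
(python3 -m jog '0 0 0 0 0 -0.06 0.3;0 0 0 0 0 -0.08 0.3;0 0 0 0 0 -0.08 0.3'
python3 -m jog '0 0 0 0 0 -0.04 0.3;0 0 0 0 0 -0.04 0.3;0 0 0 0 0 -0.04 0.3'
python3 -m jog '0 0 0 0 0 0 0.45;0 0 0 0 0 0 0.6;0 0 0 0 0 0 0.6;0 0 0 0 0 0 0.6'
python3 -m jog '0 0 0 0 0 0.3 0.6;0 0 0 0 0 1 0.6;0 0 0 0 0 2 0.6;0 0 0 0 0 4 0.6;0 0 0 0 0 6 0.6'
python3 -m jog '0 0 0 -1 -1 0.5 0.6;0 0 0 -2 -2 1 0.6;0 0 0 -3 -3 1 0.6;0 0 0 -4 -4 1 0.6;0 0 0 -4 -5.5 1 0.6'
python3 -m jog '0 0 0 0 0 0 0.6;0 0 0 0 0 0 0.6;0 0 0 0 0 0 0.6')|grep -E 'time|pos|force|wid'; python3 wchk.py; python3 - <<'E'
from h import *
exp={"s3":(476.7,-240),"s2":(545.7,-237),"s1":(614.5,-234)}
p=camera_params("wrist");print("expected px",proj("wrist",[(*v,38) for v in exp.values()],p).round(0).tolist())
a=grab_frame("wrist");g=cv2.medianBlur(cv2.cvtColor(a,7),3)
c=cv2.HoughCircles(g[:230],cv2.HOUGH_GRADIENT,1,20,param1=100,param2=16,minRadius=9,maxRadius=24)
for x,y,r in (c[0] if c is not None else []): print(x,y,r,plane("wrist",[(x,y)],38,p)[0,:2].round(1))
for n in("top","scene"):
  grab_frame(n)
  for q in("wide_1_center","rake_grip","mat","narrow_1_center"): print(n,q,[(d['conf'],d['box'],plane(n,[(d['box'][0]+d['box'][2]/2,d['box'][1]+d['box'][3]/2)],21)[0,:2].round(0)) for d in spotter.look_for(q,n)])
E
```

```text
time_s: 95.62
ee_pos: [614.6, -234.1, 11.9]
force: [-0.1, 1.1, -0.4]
gripper_width: 38.8
time_s: 96.0
ee_pos: [614.8, -234.1, 11.6]
force: [-2.0, 0.2, 4.2]
gripper_width: 38.9
time_s: 96.5
ee_pos: [614.6, -234.1, 10.8]
force: [0.1, 0.5, -0.3]
gripper_width: 54.5
time_s: 97.12
ee_pos: [614.7, -234.1, 163.9]
force: [0.5, -0.3, -0.5]
gripper_width: 54.7
time_s: 97.75
ee_pos: [513.2, -371.9, 188.3]
force: [1.0, -0.3, 0.5]
gripper_width: 54.8
time_s: 98.12
ee_pos: [514.9, -370.6, 186.5]
force: [-0.2, -0.6, 0.8]
gripper_width: 54.6
98.125 [ 514.9 -370.6  186.5] [180.  -0.  90.] 54.6 [-37.  25.  84.   0.  72. -37.]
wide_1_center 0.86 [190.1, 24.5, 42.2, 45.5] [ 475. -241.]
tray 0.91 [153.3, 0.0, 238.9, 105.4] [ 538. -247.]
[[417.0, -192.0], [665.0, -190.0], [675.0, -297.0], [410.0, -298.0]]
expected px [[211.0, 43.0], [282.0, 40.0], [353.0, 38.0]]
283.5 41.5 19.6 [ 547.  -238.2]
347.5 42.5 21.1 [ 609.4 -238. ]
211.5 55.5 18.8 [ 477.3 -251.1]
436.5 115.5 18.8 [ 709.8 -306.3]
58.5 84.5 13.4 [ 318.6 -275.3]
475.5 103.5 14.9 [ 752.2 -292.6]
237.5 121.5 18.8 [ 502.  -314.9]
400.5 88.5 9.6 [ 667.2 -280.3]
top wide_1_center [(0.52, [352.5, 190.8, 11.9, 18.2], array([ 473., -249.]))]
top rake_grip [(0.66, [286.8, 152.1, 17.5, 62.3], array([514., -84.]))]
top mat [(0.87, [278.8, 125.3, 32.2, 93.7], array([544., -82.]))]
top narrow_1_center []
scene wide_1_center [(0.89, [326.9, 244.3, 17.4, 23.5], array([ 480., -240.]))]
scene rake_grip [(0.66, [274.9, 202.7, 61.2, 38.8], array([528., -90.]))]
scene mat [(0.62, [256.2, 206.3, 99.8, 44.4], array([ 508., -114.]))]
scene narrow_1_center []
```

```bash
python3 - <<'E'
from h import *
a=grab_frame("wrist");g=cv2.cvtColor(a,7)
m=(g[:105,150:400]>185).astype(np.uint8)
n,l,st,c=cv2.connectedComponentsWithStats(m)
for i in range(1,n):
    if st[i,4]>100: print("wrist blob",st[i],c[i].round(0)+[150,0])
t0=cv2.imread("pics/top0.png");t=grab_frame("top")[:,:,::-1]
def tm(box):
    x,y,w,h=box;r=cv2.matchTemplate(t[y-8:y+h+8,x-8:x+w+8].copy(),t0[y:y+h,x:x+w].copy(),5);k=np.unravel_index(r.argmax(),r.shape);return r.max().round(3),(k[1]-8,k[0]-8)
print("narrow in lane",tm((152,198,20,20)),"rake",tm((284,130,24,88)),"spare",tm((362,252,20,20)))
E
```

```text
wrist blob [  43    0  181   89 7588] [281.  36.]
wrist blob [  0  19   9  29 170] [154.  33.]
wrist blob [  0  74  14  21 130] [157.  84.]
narrow in lane (np.float32(0.986), (np.int64(0), np.int64(0))) rake (np.float32(0.966), (np.int64(0), np.int64(-1))) spare (np.float32(0.316), (np.int64(-8), np.int64(-5)))
```

```bash
python3 -m jog '0 0 0 -1 1 1 0.6;0 0 0 -2 2 1 0.6;0 0 0 -3 3 1 0.6;0 0 0 -4 4 1 0.6;0 0 0 -5 4.5 1 0.6'|grep pos
python3 -m jog '0 0 0 0 0 0 0.6;0 0 0 0 0 0 0.6;0 0 0 0 0 0 0.6'|grep pos
python3 - <<'E'
from h import *
for n,z in(("top",38),("scene",21)):
    im=grab_frame(n)[:,:,::-1].copy();cv2.imwrite(f"pics/end_{n}.png",im)
    P=proj(n,[(476.7,-240,z),(545.7,-237,z),(614.5,-234,z)]);h=14 if n=="top" else 16
    q=[cv2.getRectSubPix(im,(2*h,2*h),tuple(map(float,p))) for p in P]
    for i in(1,2):
        x,y=P[i].round().astype(int);R=im[y-h-8:y+h+8,x-h-8:x+h+8]
        r=cv2.matchTemplate(R.copy(),q[0][4:-4,4:-4].copy(),5);k=np.unravel_index(r.argmax(),r.shape);print(n,i,P[i].round(0),r.max().round(3),(k[1]-12,k[0]-12))
    g=cv2.cvtColor(im,6);print(n,[int((g[int(p[1])-12:int(p[1])+12,int(p[0])-12:int(p[0])+12]>165).sum()) for p in P])
t0=cv2.imread("pics/top0.png");t=cv2.imread("pics/end_top.png")
r=cv2.matchTemplate(t[240:285,350:395].copy(),t0[252:272,362:382].copy(),5);print("spare",r.max(),cv2.minMaxLoc(r)[3])
E
```

```text
ee_pos: [388.7, -258.0, 211.2]
ee_pos: [390.6, -259.7, 211.0]
top 1 [355. 171.] 0.949 (np.int64(1), np.int64(1))
top 2 [353. 146.] 0.928 (np.int64(0), np.int64(0))
top [94, 98, 94]
scene 1 [356. 246.] 0.881 (np.int64(1), np.int64(1))
scene 2 [375. 236.] 0.693 (np.int64(1), np.int64(1))
scene [98, 118, 148]
spare 0.42113492 (25, 14)
```

```bash
python3 -c "
from workcell import env
print(env.state()['time_s'],env.state()['gripper_width']); print(env.job_done())"
```

```text
100.025 54.729262542906895
the job is handed in; nothing more can be done
None
```

I handed the job in at 100 s. As far as my checks show, all three wide sleeves stand upright in the tray and the rake is back on its mat.

**What I did**
- I raked the three wide sleeves out of their lanes, one at a time, over the step onto the ledge. A picture showed all three upright there.
- I put the rake back on its mat before touching any sleeve by hand.
- After the first sleeve was in the tray, I found the middle one lying on its side on the table in front of the ledge. It was probably the random knock, because the hand had not been near it. I gripped it, tilted it 60°, set it down leaning on the ledge so that it righted itself, and then placed it in the tray.

**Last checks**
- **Sleeves:** each met the tray floor within about 0.1 mm of the expected height. At the end all three gave matching upright ring images from the top camera (match 0.93–0.95). In the scene view the middle one matched at 0.88 and the last only at 0.69.
- **Rake:** it matches its starting picture within 1 pixel.
- **Narrow sleeve in its lane:** it has not moved.

**Checks that failed or disagreed**
- **Spare narrow sleeve:** the top-camera match failed (0.3–0.4), I think because the arm was in the way. The wrist camera saw a ring within about 8 mm of its starting place.
- **Wrist-camera positions in the tray:** the ring finder was off by up to 11 mm, so I did not rely on it there.
- **Network:** it reported only one of the three sleeves at the end, so the upright check rests on image matching. I had also used all 16 views and did not look at the final picture myself.

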